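# Load the finishing box, pull its hatch down with the hook pole and start it

## Robot

A 6-joint arm with a two-finger parallel gripper is mounted at the origin on the work surface. World frame = base frame: x ahead of the robot, y to its left, z up, the work surface at z = 0. Lengths are in m, angles in degrees, forces in N, time in s.
With the tool pointing down it reaches from about 0.25 to 0.725 m from the base axis. Payload 9.7 kg.
Tool frame: the origin (TCP) lies at the very end of the fingers, on their centre line; the grasp point (between the pads) lies grasp_offset behind it (grasp_offset is the distance from the TCP to the grasp point, in m); z points along the fingers, y is the line along which they close (so a half turn about z gives the same grasp; the last joint's range is limited). The gripper opens to 85 mm and grips with 20 to 120 N. Pads are 22 mm wide; open, the fingers measure 114 mm over their backs; the gripper's body (76 mm by 85 mm) begins 54 mm behind the grasp point. The pads swing forward as they close: fully open they stand 13 mm farther back than shut.
Start: joints at [-72.422, 4.979, 10.078, 95.1, 0, 90], TCP at [0.166, -0.524, 0.231] pointing down, gripper open.
Joint ranges: [-179.16, 179.16], [-48.56, 103.87], [-65.8, 70.77], [-126.05, 130.52], [-82.76, 87.17], [-180, 180]. Speed limits (degrees/s): [127.2, 127.2, 147.25, 180, 180, 180].

## Interface

Orientations are given as [roll, pitch, yaw] about the fixed x, y, z axes, in that order (R = Rz(yaw) Ry(pitch) Rx(roll)).
In Python, from workcell import get_obs, camera, calibration, job_done, recognise, cut_out, mark_of, grasp_offset gives the robot as it stands.
- The arm moves only by the tool servo_tool, never from a script. Its argument "moves" is a list of rows, each a list of 3 entries, a list of its own where there are three numbers: the turn, a rotation vector about the tool's x, y, z in degrees, then the shift along the tool's x, y, z in m, then the opening in per cent of the stroke, from 0 (shut) to 100 (fully open). In form: [[[ax, ay, az], [x, y, z], claw], ...]. A call has 1 to 12 rows; each row shifts and turns the commanded pose from where the row before left it, along the tool's axes as they then stand; what a row does not reach is not made up. A row lasts 1/10 s, in which the tool goes at most 50 mm and 8.59 degrees, less where a joint would pass 70% of its speed; a pose out of reach is approached as far as the arm can. A call is refused whole if a number of a shift passes 0.05 or a number of a turn 8.59, either way. A call with a gripper value outside its range is refused whole. The fingers move at their own pace and stop on an object; "force" is the grip in N (left out, the last holds). Time passes only in rows, so rows that do not move let the fingers close. It gives the time, the measured TCP pose, the force, the opening and the grip force at its end, in the units of the state.
- get_obs(): the state, without advancing time (a new reading comes with each control period).
- camera(name): name is "scene" or "side" or "wrist"; returns (picture, depth): 400x640x3 uint8, red, green, blue; 400x640 float32, m along the optical axis (not along the pixel's ray), 0 where there is no reading.
- calibration(name): a dict with "camera_matrix" (3x3 intrinsics, pixels), "R" (3x3) and "t" (3): a world point X has camera coordinates R X + t. Camera axes: x right, y down, z forward; pixel columns grow to the right and rows downward; lengths in m; the calibration is good to about 2 mm. A picture is of the moment at which its call begins: read the wrist's pose just before it. calibration takes no time and is no camera call; for the wrist camera it gives the pose at the moment of the call.
- job_done(): hands the job in; it is judged then, once.
Trained networks look in the newest picture that a camera, given by its name, has taken for a name from the list of things; names that differ only in an ending like _2 or _b are one class to them, and where a whole thing is asked for, a point or a joint stands for the part that bears it (a point fixed in the world has none). Each returns a list of dicts, best first, with "score" (0 to 1); they miss things now and then, are a little off and sometimes report something else, mostly with a low value. They report only what shows in the picture. A call takes as long as a camera call. They do not tell look-alikes from the thing itself.
- recognise(name, camera): "xyz" ([x, y, z] in m, in the coordinates of the camera as it stood for that picture, good to about 4 mm: the middle of the surface that is visible of it).
- cut_out(name, camera): "mask" (400x640 bool, what is visible of it).
- mark_of(name, camera): "xyz" ([x, y, z] in m, in the coordinates of the camera as it stood for that picture, good to about 4 mm: a listed point, or the origin of a listed thing).
The state is a dict: "time": time; "q": joint angles; "qd": joint speeds; "joint_efforts": joint torques, N m; "ee_pos": TCP position; "tcp_rot": TCP orientation; "wrist_force": force on the tool from outside, world axes, zero at the start; "torque": the same for the moment, N m; "opening": finger opening in m; "grasp_force": force on a finger pad.
Only numpy, scipy, OpenCV 4.12 (cv2) and the standard library are available. Lean on these libraries where they do the work, as an engineer would, in place of code of your own. Each camera call takes 0.05 s, during which the arm holds its last target. There are 200 camera calls.

## Task

First pull the finishing box's drive lever right back to idle. Then stand all the loose black caps from the bench upright on their flanges on the floor of the box, and after that take the hook pole, hook it into the eye of the raised hatch and swing the hatch down with it, without slamming, until it is fully shut. Put the pole back on its rest as it was, and finally set the drive lever to 60 degrees from idle (the long tick) and leave everything else on the bench alone.

Things in the scene. Friction and masses are not known exactly. Their poses are not given: they have to be found in the camera images.
- cap1_mid (a point): a plain black plastic flanged cap standing on its flange: flange 66 mm across and 10 mm thick, with an upright stem 26 mm across on top of it, 66 mm high in all, about 80 g; the point is on its axis half-way up (33 mm above its underside), z up along the stem. May be absent.
- cap2_mid (a point): a plain black plastic flanged cap standing on its flange: flange 66 mm across and 10 mm thick, with an upright stem 26 mm across on top of it, 66 mm high in all, about 80 g; the point is on its axis half-way up (33 mm above its underside), z up along the stem. May be absent.
- cap3_mid (a point): a plain black plastic flanged cap standing on its flange: flange 66 mm across and 10 mm thick, with an upright stem 26 mm across on top of it, 66 mm high in all, about 80 g; the point is on its axis half-way up (33 mm above its underside), z up along the stem. May be absent.
- cap4_mid (a point): a plain black plastic flanged cap standing on its flange: flange 66 mm across and 10 mm thick, with an upright stem 26 mm across on top of it, 66 mm high in all, about 80 g; the point is on its axis half-way up (33 mm above its underside), z up along the stem. May be absent.
- tray_floor (a point): centre of the floor inside the white open-topped finishing box, 37 mm above the bench; x along the box's long side (inner length 238 mm), y across it (inner width 178 mm) towards the hinged wall, z up. Walls 6 mm thick, their top 66 mm above this floor. The box stays fixed.
- hatch_hinge (a point): middle of the hatch's hinge line, at (0, 95, 78) mm in the frame of tray_floor; the hinge line is parallel to the box's x. The hatch is an aluminium panel 250 x 180 x 6 mm (reaching 5 to 185 mm from the hinge line) that carries the eye on its free edge.
- hatch (a joint): hatch angle in rad: 0 = shut, lying level on the box; about 1.7 = raised, just past upright; limits 0 and 1.8. Stiff, damped hinge (about 0.25 N m): it stays where it is left. Lowering it swings the free edge towards the box's -y and down.
- hatch_eye (a point): centre of the hole of the eye on the hatch's free edge, 200 mm from the hinge line, in the plane of the panel. The eye is a steel loop of 8 mm bar, in the plane of the panel: a cross bar parallel to the hinge, its centre line 215 mm from the hinge line, on two legs 60 mm apart (centres); hole 52 mm along the hinge by 26 mm. This frame turns with the hatch; when shut its axes are those of tray_floor (-y from the hinge to the eye, z out of the panel's outer face).
- pole_grip (a point): centre of the hook pole's wooden handle (190 mm long, 24 x 24 mm square, 0.2 kg; near the centre of mass). x along the pole to the hook end, z up: the hook's finger points to -z. From the handle a 9 mm steel rod runs on along x; its centre line bends square at x = 200 mm into the finger, which reaches 44 mm below the rod's centre line.
- pole_hook (a point): middle of the pole's hook finger (9 mm thick, along the pole's z): (200, 0, -20) mm in the frame of pole_grip, 20 mm below the rod's centre line. The hook is in the eye when this point is within 30 mm of the eye's centre.
- rest_seat (a point): where the centre of the pole's handle lies when the pole is on its rest, 72 mm above the bench; x along the rest, pointing the way the hook end points at the start. The rest is fixed: a 190 x 70 x 10 mm base with two saddles, 20 mm thick, at x = -75 and +75 mm, that carry the handle 60 mm above the bench between lips 14 mm high and 48 mm apart; between the saddles the handle is free for the fingers.
- lever_pivot (a point): pivot of the drive lever, 60 mm above the bench, on a grey housing 110 x 70 x 30 mm; the lever swings in this frame's x-z plane about its y axis. A tick scale (0 to 100 degrees in 20 degree steps, the long tick at 60) stands at y = -24 mm, up to 80 mm from the pivot.
- lever_ball (a point): centre of the black ball, 28 mm across, at the end of the drive lever (a 10 mm rod), 125 mm from the pivot
- lever (a joint): lever angle in rad: 0 = idle stop, leaning 45 degrees back to the pivot's -x; growing towards +x, 0.785 = upright, 1.047 = 60 degrees, stop at 1.75. Friction about 0.2 N m: it stays where it is left.
- bottle: clear bottle, 64 mm across, 150 mm high, origin under its centre; leave alone
- mallet: hammer, 200 mm long, lying on the bench; leave alone
Mind the look-alikes: they are no part of the job. There is more than one size of the part that bears lever_pivot; the job needs the smaller.

How it is judged:
By the outcome, as a careful person would: the job done as asked, in the order asked, and still so for the second after the job is handed in, with the robot touching nothing.
Of cap1, cap2, cap3, cap4 only 2 to 4 are there at a start; the rules pass over those that are not, and their reading is None.
At some moment in a run one of cap1, cap2, cap3, cap4 may be knocked a few centimetres aside while the robot is not near it.
It also fails if it takes over 210 s, if anything falls off the work surface, if the arm or the gripper's body presses on something with over 40 N, if the wrist force passes 120 N, or if a joint passes its speed limit or range.

## Working session

There is one attempt and no reset: what is moved stays moved. The work goes in short steps, Python scripts to look and compute and a tool call to move; the robot and the scene stay as the last step left them, time stands still between calls to the robot, and variables do not carry over. Pictures are saved under pics/ and viewed, at most 14 in all, crops included, and the job is handed in when it is done.

Besides the shell and the picture viewer there is one more tool, called after "Emit:" by a JSON object that holds its "name" and its "arguments", one argument or row to a line. servo_tool: Moves the arm, as the interface text tells. Its arguments: {"type":"object","properties":{"moves":{"type":"array"},"force":{"type":"number"}},"required":["moves"]}

```bash
ls; mkdir -p pics; cat > h.py <<'E'
import numpy as np, cv2
from workcell import *
from scipy.spatial.transform import Rotation as Ro
def snap(cam,fn=None):
    c=calibration(cam); p,d=camera(cam)
    if fn: cv2.imwrite('pics/'+fn,p[:,:,::-1])
    return p,d,c
def w(c,x): return np.array(c["R"]).T@(np.array(x)-np.array(c["t"]))
def px(c,x):
    v=np.array(c["camera_matrix"])@x; return (v[:2]/v[2]).round().astype(int)
def marks(names,cam,c,f=mark_of):
    for n in names:
        for r in f(n,cam)[:6]:
            print(cam,n,round(r["score"],2),w(c,r["xyz"]).round(3),px(c,np.array(r["xyz"])))
E
python3 - <<'E'
from h import *
o=get_obs(); print(o, grasp_offset)
for cam in("scene","side"):
    p,d,c=snap(cam,cam+"0.png")
    marks(["cap1_mid","tray_floor","hatch_hinge","hatch_eye","pole_grip","pole_hook","rest_seat","lever_pivot","lever_ball","bottle","mallet"],cam,c)
E
```

```text
pics
{'time': 0.0, 'q': array([-7.24222980e+01,  5.01096485e+00,  1.00347887e+01,  9.51014127e+01,
       -4.71728844e-04,  9.00004820e+01]), 'qd': array([ 0.01914687,  0.04570906, -0.0527329 , -0.07507499, -0.05463166,
        0.0198565 ]), 'joint_efforts': array([ 4.82615851e-04, -5.20383132e+01,  4.64810729e+01,  1.61616696e-02,
        1.62463207e-04,  8.76835799e-06]), 'ee_pos': array([ 0.16602425, -0.52409009,  0.23058738]), 'tcp_rot': array([-1.79922411e+02,  4.72381070e-04,  1.75772207e+01]), 'wrist_force': array([-0.94208081, -0.53709934,  0.0840734 ]), 'torque': array([ 0.00195337, -0.01282081,  0.01410186]), 'grasp_force': 0.0, 'opening': 0.08538004168397205} 0.0187
scene tray_floor 0.85 [0.508 0.285 0.039] [423 245]
scene hatch_hinge 0.91 [0.524 0.375 0.114] [465 246]
scene hatch_eye 0.73 [0.532 0.412 0.314] [508 212]
scene pole_grip 0.87 [0.517 0.001 0.074] [316 221]
scene pole_grip 0.39 [0.53  0.405 0.315] [504 210]
scene pole_hook 0.66 [ 0.711 -0.034  0.052] [285 290]
scene pole_hook 0.52 [ 0.675 -0.355  0.006] [172 258]
scene rest_seat 0.95 [0.525 0.003 0.074] [316 22
[... 493 characters left out ...]
[0.516 0.284 0.036] [243 290]
side hatch_hinge 0.96 [0.53  0.375 0.118] [205 295]
side hatch_hinge 0.2 [ 0.587 -0.249  0.035] [340 159]
side hatch_eye 0.95 [0.531 0.406 0.313] [173 248]
side pole_grip 0.62 [0.519 0.005 0.077] [309 208]
side pole_hook 0.6 [ 0.715 -0.028  0.055] [262 179]
side pole_hook 0.56 [ 0.519 -0.386  0.062] [382 137]
side rest_seat 0.6 [0.528 0.002 0.073] [308 207]
side lever_pivot 0.95 [ 0.521 -0.383  0.065] [381 136]
side lever_ball 0.72 [ 0.106 -0.35   0.197] [519 158]
side lever_ball 0.6 [ 0.524 -0.384  0.184] [383 104]
side bottle 0.7 [ 0.74  -0.193  0.003] [291 158]
side mallet 0.74 [ 0.679 -0.352  0.003] [334 139]
side mallet 0.27 [ 0.573 -0.133  0.038] [323 181]
```

View pics/scene0.png

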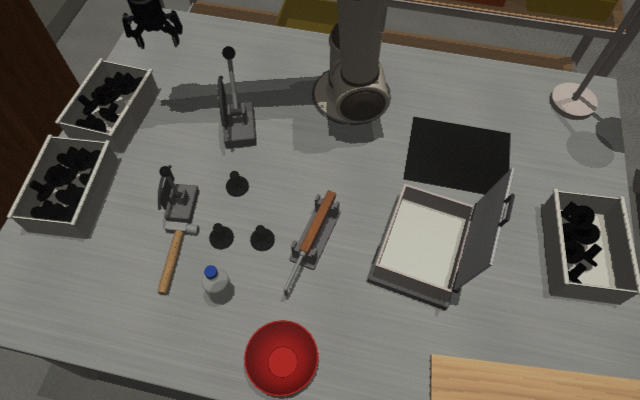

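View pics/side0.png

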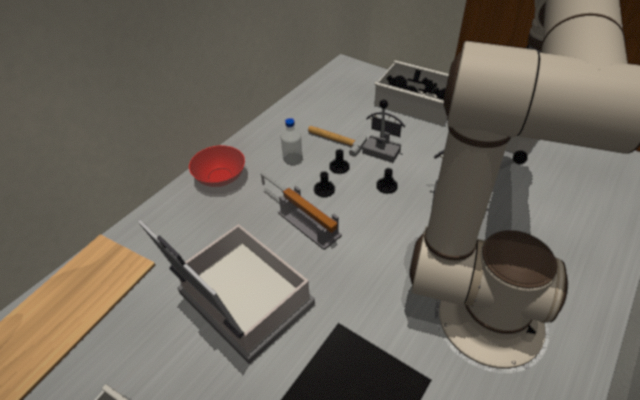

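```bash
python3 - <<'E'
from h import *
for cam in("scene","side"):
    p,d,c=snap(cam)
    for n in ["cap1_mid"]:
        marks([n],cam,c); marks([n],cam,c,recognise)
        for r in cut_out(n,cam):
            ys,xs=np.nonzero(r["mask"]); print(round(r["score"],2),xs.min(),xs.max(),ys.min(),ys.max())
    K=np.array(c["camera_matrix"]); print(K[0,0],w(c,[0,0,0]).round(2))
E
```

```text
487.5244625915652 [1.1  0.14 1.2 ]
side cap1_mid 0.69 [ 0.681 -0.355  0.003] [334 139]
side cap1_mid 0.5 [ 0.522 -0.381  0.137] [382 118]
side cap1_mid 0.35 [ 0.518 -0.384  0.066] [382 136]
471.5748638264295 [-0.02  0.69  1.  ]
```

The scene shows three loose caps at (237,183), (221,236) and (262,237). The caps inside the boxes are look-alikes and stay put. There are two lever units: a small one at (180,200) and a large one at (237,120). The small one's ball is about 0.125 m from its pivot and the large one's about 0.166 m, so I choose (180,200).

```bash
cat >> h.py <<'E'
def cloud(c,d):
    K=np.array(c["camera_matrix"]); v,u=np.indices(d.shape)
    P=np.stack([(u-K[0,2])*d/K[0,0],(v-K[1,2])*d/K[1,1],d],-1)
    P=(P-np.array(c["t"]))@np.array(c["R"]); P[d==0]=np.nan; return P
def blobs(P,img,lo,hi,x0,x1,y0,y1,dark=None,mn=8):
    m=(P[...,2]>lo)&(P[...,2]<hi)&(P[...,0]>x0)&(P[...,0]<x1)&(P[...,1]>y0)&(P[...,1]<y1)
    if dark: m&=img.max(-1)<dark
    n,l=cv2.connectedComponents(m.astype(np.uint8))
    for i in range(1,n):
        q=P[l==i]
        if len(q)<mn: continue
        r=cv2.minAreaRect((q[:,:2]*1000).astype(np.float32))
        print(len(q),"med",np.median(q,0).round(3),"rect c",np.round(r[0],0),"size",np.round(r[1],0),"ang",round(r[2],1))
E
python3 - <<'E'
from h import *
p,d,c=snap("scene"); P=cloud(c,d)
print("stems");blobs(P,p,.055,.08,.35,.7,-.33,-.06,mn=3)
print("flanges");blobs(P,p,.005,.05,.35,.7,-.33,-.06,60)
print("housing");blobs(P,p,.022,.04,.4,.62,-.48,-.3)
print("lever");blobs(P,p,.07,.22,.4,.62,-.48,-.3)
print("rim");blobs(P,p,.095,.108,.3,.75,.1,.45)
print("floor");blobs(P,p,.03,.045,.3,.75,.1,.45)
print("handle");blobs(P,p,.075,.1,.3,.75,-.1,.1)
big=cv2.resize(p[140:300,140:330],None,fx=4,fy=3.75,interpolation=cv2.INTER_CUBIC)
cv2.imwrite("pics/crop1.png",big[:,:,::-1])
E
```

```text
stems
77 med [ 0.424 -0.253  0.067] rect c [ 423. -254.] size [24. 26.] ang 89.3
90 med [ 0.591 -0.245  0.066] rect c [ 588. -246.] size [24. 27.] ang 89.8
88 med [ 0.572 -0.137  0.066] rect c [ 570. -137.] size [25. 24.] ang 43.2
flanges
314 med [ 0.431 -0.249  0.013] rect c [ 426. -252.] size [58. 63.] ang 43.3
346 med [ 0.598 -0.239  0.013] rect c [ 591. -246.] size [60. 62.] ang 30.3
12 med [ 0.587 -0.315  0.014] rect c [ 588. -315.] size [ 7. 17.] ang 73.9
342 med [ 0.579 -0.131  0.012] rect c [ 572. -137.] size [60. 61.] ang 20.3
housing
705 med [ 0.532 -0.376  0.031] rect c [ 516. -384.] size [113.  71.] ang 8.1
304 med [ 0.592 -0.36   0.026] rect c [ 598. -357.] size [44. 88.] ang 3.9
lever
559 med [ 0.526 -0.401  0.112] rect c [ 523. -388.] size [128.  51.] ang 2.4
rim
1000 med [0.525 0.285 0.103] rect c [509. 283.] size [190. 255.] ang 81.3
floor
8 med [0.37  0.202 0.031] rect c [369. 202.] size [11.  3.] ang 10.0
4979 med [0.499 0.286 0.038] rect c [493. 285.] size [179. 214.] ang 81.5
18 med [0.399 0.198 0.031] rect c [397. 197.] size [ 6. 35.] ang 80.3
23 med [0.452 0.189 0.032] rect c [452. 189.] size [ 6. 35.] ang 82.9
19 med [0.492 0.184 0.032] rect c [491. 184.] size [ 5. 33.] ang 80.4
10 med [0.52  0.179 0.032] rect c [521. 179.] size [ 5. 16.] ang 79.8
415 med [0.634 0.259 0.033] rect c [628. 247.] size [224.  86.] ang 58.0
11 med [0.638 0.366 0.032] rect c [637. 365.] size [ 5. 19.] ang 89.6
handle
763 med [0.541 0.002 0.084] rect c [571.  -5.] size [ 26. 299.] ang 79.3
10 med [ 0.451 -0.013  0.077] rect c [453. -13.] size [ 6. 12.] ang 81.6
10 med [0.458 0.042 0.076] rect c [459.  42.] size [ 7. 18.] ang 86.6
10 med [ 0.598 -0.041  0.076] rect c [596. -41.] size [ 5. 17.] ang 84.5
```

View pics/crop1.png

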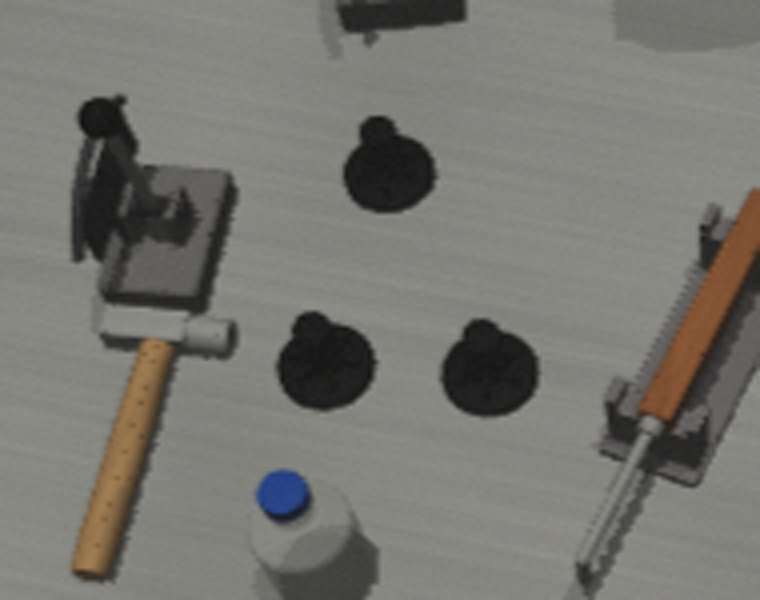

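The crop confirms the small lever unit at far left (ball at crop (100,118), scale on its -y side, yaw about 8°), three caps, and the pole on its rest. I'll move above the ball.

Emit:
{"name": "servo_tool", "arguments": {
  "moves": [
    [[0,0,4.8],[0,0,-0.03],100],
    [[0,0,4.8],[0,0,-0.03],100],
    [[0,0,0],[0.0413,-0.0098,0],100],
    [[0,0,0],[0.0413,-0.0098,0],100],
    [[0,0,0],[0.0413,-0.0098,0],100],
    [[0,0,0],[0.0413,-0.0098,0],100],
    [[0,0,0],[0.0413,-0.0098,0],100],
    [[0,0,0],[0.0413,-0.0098,0],100],
    [[0,0,0],[0.0413,-0.0098,0],100],
    [[0,0,0],[0.0413,-0.0098,0],100],
    [[0,0,0],[0.0413,-0.0098,0],100],
    [[0,0,0],[0,0,0],70]
  ],
  "force": 20
}}

```text
time: 2.85
ee_pos: [0.5259, -0.383, 0.2891]
tcp_rot: [-179.9, 0.0, 8.2]
wrist_force: [0.6, -0.7, -0.5]
opening: 0.0733
grasp_force: 0.0
```

```bash
cat >> h.py <<'E'
def go(p,rpy=None,rows=None):
    """total turn (deg, tool axes) to do first, then total shift in the turned tool axes"""
    o=get_obs(); R=Ro.from_euler('xyz',o['tcp_rot'],degrees=True)
    T=R if rpy is None else Ro.from_euler('xyz',rpy,degrees=True)
    d=np.array(p)-o['ee_pos']; s=T.inv().apply(d)
    print("TCP",o['ee_pos'].round(4),o['tcp_rot'].round(1),"turn",np.degrees((R.inv()*T).as_rotvec()).round(1),"shift",s.round(4),"len",np.linalg.norm(d).round(3))
E
python3 - <<'E'
from h import *
p,d,c=snap("wrist","w1.png"); marks(["lever_pivot","lever_ball"],"wrist",c)
P=cloud(c,d)
print("ball/lever");blobs(P,p,.165,.205,.4,.62,-.48,-.3)
print("housing");blobs(P,p,.022,.036,.4,.62,-.48,-.3)
go([.5225,-.385,.185-.0187],[180,0,8])
E
```

```text
wrist lever_pivot 0.87 [ 0.516 -0.382  0.061] [315 180]
wrist lever_ball 0.62 [ 0.521 -0.383  0.184] [317 205]
ball/lever
740 med [ 0.525 -0.382  0.195] rect c [ 523. -383.] size [26. 27.] ang 10.5
housing
1287 med [ 0.59  -0.36   0.026] rect c [ 598. -357.] size [44. 87.] ang 4.2
1811 med [ 0.539 -0.368  0.03 ] rect c [ 514. -378.] size [111.  57.] ang 6.7
15 med [ 0.495 -0.376  0.03 ] rect c [ 495. -375.] size [ 5. 10.] ang 40.7
14 med [ 0.499 -0.397  0.03 ] rect c [ 498. -397.] size [9. 4.] ang 69.9
20 med [ 0.49  -0.409  0.03 ] rect c [ 489. -408.] size [20.  4.] ang 9.0
11 med [ 0.468 -0.413  0.03 ] rect c [ 469. -413.] size [ 3. 10.] ang 82.0
TCP [ 0.5218 -0.3854  0.2911] [-180.    0.    8.] turn [-0.  0.  0.] shift [ 0.0007 -0.0003  0.1248] len 0.125
```

View pics/w1.png

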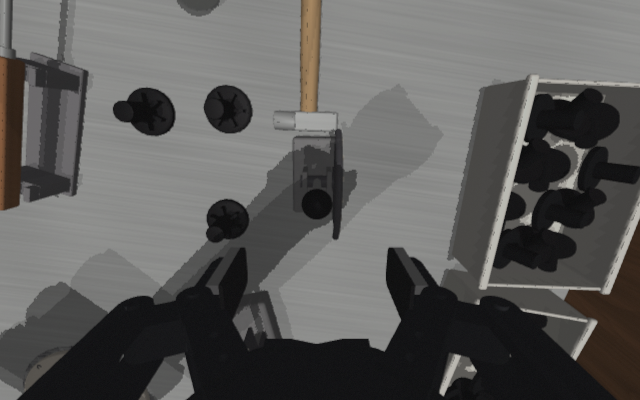

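Emit:
{"name": "servo_tool", "arguments": {
  "moves": [
    [[0,0,0],[0,0,0.041],70],
    [[0,0,0],[0,0,0.041],70],
    [[0,0,0],[0,0,0.041],60],
    [[0,0,0],[0,0,0],30],
    [[0,0,0],[0,0,0],0],
    [[0,0,0],[0,0,0],0],
    [[0,0,0],[0,0,0],0],
    [[0,0,0],[0,0,0],0]
  ]
}}

```text
time: 3.8
ee_pos: [0.5208, -0.3839, 0.1687]
tcp_rot: [-179.7, 0.1, 8.0]
wrist_force: [-4.3, 10.1, -16.9]
opening: 0.0262
grasp_force: 21.1
```

Emit:
{"name": "servo_tool", "arguments": {
  "moves": [
    [[0,0,0],[-0.013,0,0],0],
    [[0,0,0],[-0.013,0,0.001],0],
    [[0,0,0],[-0.013,0,0.003],0],
    [[0,0,0],[-0.0123,0,0.004],0],
    [[0,0,0],[-0.012,0,0.0053],0],
    [[0,0,0],[-0.0114,0,0.0066],0],
    [[0,0,0],[-0.0105,0,0.0076],0],
    [[0,0,0],[-0.0098,0,0.0088],0],
    [[0,0,0],[-0.003,0,0.003],0],
    [[0,0,0],[0,0,0],0],
    [[0,0,0],[0,0,0],0]
  ]
}}

```text
time: 4.9
ee_pos: [0.4241, -0.3969, 0.1325]
tcp_rot: [-179.8, -0.1, 8.0]
wrist_force: [-6.8, 18.1, 3.8]
opening: 0.0261
grasp_force: 23.1
```

```bash
python3 - <<'E'
from h import *
o=get_obs();print(o['time'],o['wrist_force'],o['opening'],o['grasp_force'],o['ee_pos'])
p,d,c=snap("scene"); marks(["lever_pivot","lever_ball"],"scene",c)
p,d,c=snap("side"); marks(["lever_pivot","lever_ball"],"side",c)
E
```

```text
4.9 [-6.79601775 18.08618037  3.78586449] 0.02605338017595972 23.088359087705612 [ 0.42406935 -0.39694862  0.13252164]
scene lever_pivot 0.86 [ 0.514 -0.386  0.057] [179 195]
scene lever_pivot 0.59 [ 0.213 -0.314  0.082] [236 111]
scene lever_ball 0.84 [ 0.105 -0.355  0.2  ] [228  53]
scene lever_ball 0.5 [ 0.43  -0.397  0.154] [177 149]
side lever_pivot 0.92 [ 0.521 -0.384  0.064] [381 136]
side lever_pivot 0.65 [0.519 0.285 0.034] [242 291]
side lever_pivot 0.49 [ 0.419 -0.255  0.037] [389 178]
side lever_ball 0.81 [ 0.104 -0.351  0.2  ] [521 158]
side lever_ball 0.51 [ 0.434 -0.394  0.154] [411 121]
```

Emit:
{"name": "servo_tool", "arguments": {
  "moves": [
    [[0,0,0],[-0.003,-0.002,0.003],0],
    [[0,0,0],[-0.002,0,0.002],0],
    [[0,0,0],[0,0,0],0],
    [[0,0,0],[0,0,0],0]
  ]
}}

```text
time: 5.6
ee_pos: [0.4215, -0.3973, 0.1298]
tcp_rot: [179.9, -0.4, 8.0]
wrist_force: [1.5, 13.7, 9.5]
opening: 0.0262
grasp_force: 23.0
```

Emit:
{"name": "servo_tool", "arguments": {
  "moves": [
    [[0,0,0],[0,0,0],60],
    [[0,0,0],[0,0,0],60],
    [[0,0,0],[0,0,0],70],
    [[0,0,0],[0,0,0],70],
    [[0,0,0],[0,0,-0.04],70],
    [[0,0,0],[0,0,-0.04],70],
    [[0,0,0],[0,0,-0.04],70],
    [[0,0,0],[0,0,-0.03],70],
    [[0,0,0],[0,0,0],70]
  ]
}}

```text
time: 6.5
ee_pos: [0.4203, -0.3986, 0.2789]
tcp_rot: [179.7, -0.2, 8.0]
wrist_force: [-0.0, 0.5, 0.3]
opening: 0.06
grasp_force: 0.0
```

```bash
python3 - <<'E'
from h import *
p,d,c=snap("wrist"); marks(["lever_pivot","lever_ball"],"wrist",c)
P=cloud(c,d)
blobs(P,p,.125,.18,.38,.62,-.48,-.3)
p,d,c=snap("scene"); marks(["lever_ball"],"scene",c); P=cloud(c,d)
blobs(P,p,.055,.08,.35,.7,-.33,-.06,mn=3)
E
```

```text
wrist lever_pivot 0.93 [ 0.516 -0.383  0.06 ] [314  95]
wrist lever_ball 0.82 [ 0.427 -0.398  0.149] [317 186]
863 med [ 0.521 -0.407  0.136] rect c [ 519. -408.] size [93. 10.] ang 7.5
815 med [ 0.433 -0.394  0.157] rect c [ 435. -397.] size [27. 42.] ang 75.8
scene lever_ball 0.86 [ 0.424 -0.396  0.151] [178 148]
scene lever_ball 0.85 [ 0.105 -0.352  0.199] [229  54]
75 med [ 0.423 -0.254  0.067] rect c [ 422. -255.] size [26. 23.] ang 56.0
87 med [ 0.591 -0.246  0.066] rect c [ 589. -247.] size [26. 24.] ang 45.0
84 med [ 0.572 -0.136  0.066] rect c [ 570. -136.] size [25. 23.] ang 1.2
```

Emit:
{"name": "servo_tool", "arguments": {
  "moves": [
    [[0,0,8.25],[0,0,0],70],
    [[0,0,8.25],[0,0,0],70],
    [[0,0,0],[-0.0039,-0.0287,0.0238],70],
    [[0,0,0],[-0.0039,-0.0287,0.0238],70],
    [[0,0,0],[-0.0039,-0.0287,0.0238],70],
    [[0,0,0],[-0.0039,-0.0287,0.0238],70],
    [[0,0,0],[-0.0039,-0.0287,0.0238],70],
    [[0,0,0],[0,0,0.025],70],
    [[0,0,0],[0,0,0],70],
    [[0,0,0],[0,0,0],70]
  ]
}}

```text
time: 7.75
ee_pos: [0.4212, -0.2528, 0.1298]
tcp_rot: [-180.0, 0.1, -8.5]
wrist_force: [0.3, -0.5, 0.4]
opening: 0.0598
grasp_force: 0.0
```

```bash
python3 - <<'E'
from h import *
p,d,c=snap("wrist"); marks(["cap1_mid"],"wrist",c); P=cloud(c,d)
blobs(P,p,.058,.08,.35,.7,-.33,-.06,mn=3)
go([.4225,-.254,.02],[180,0,-8.5])
E
```

```text
1704 med [ 0.568 -0.138  0.066] rect c [ 569. -136.] size [26. 25.] ang 88.6
870 med [ 0.422 -0.254  0.066] rect c [ 421. -254.] size [25. 25.] ang 80.6
TCP [ 0.422  -0.2536  0.1311] [ 1.8e+02 -1.0e-01 -8.6e+00] turn [ 0.  -0.1 -0.1] shift [0.0006 0.0004 0.1111] len 0.111
```

Emit:
{"name": "servo_tool", "arguments": {
  "moves": [
    [[0,0,0],[0,0,0.037],60],
    [[0,0,0],[0,0,0.037],60],
    [[0,0,0],[0,0,0.037],60],
    [[0,0,0],[0,0,0],60],
    [[0,0,0],[0,0,0],0],
    [[0,0,0],[0,0,0],0],
    [[0,0,0],[0,0,0],0],
    [[0,0,0],[0,0,0],0],
    [[0,0,0],[0,0,0],0],
    [[0,0,0],[0,0,-0.02],0],
    [[0,0,0],[0,0,-0.04],0],
    [[0,0,0],[0,0,-0.04],0]
  ],
  "force": 35
}}

```text
time: 9.05
ee_pos: [0.4215, -0.2528, 0.1211]
tcp_rot: [180.0, -0.0, -8.5]
wrist_force: [1.2, -0.7, 0.0]
opening: 0.0252
grasp_force: 34.7
```

Emit:
{"name": "servo_tool", "arguments": {
  "moves": [
    [[0,0,0],[0,0,-0.04],0],
    [[0,0,0],[-0.0059,-0.0443,-0.01],0],
    [[0,0,0],[-0.0059,-0.0443,0],0],
    [[0,0,0],[-0.0059,-0.0433,0],0],
    [[0,0,0],[-0.0059,-0.0433,0],0],
    [[0,0,0],[-0.0059,-0.0433,0],0],
    [[0,0,0],[-0.0059,-0.0433,0],0],
    [[0,0,0],[-0.0059,-0.0433,0],0],
    [[0,0,0],[-0.0059,-0.0433,0],0],
    [[0,0,0],[-0.0059,-0.0433,0],0],
    [[0,0,0],[-0.0059,-0.0433,0],0],
    [[0,0,0],[-0.0059,-0.0433,0],0]
  ]
}}

```text
time: 10.25
ee_pos: [0.3966, 0.0575, 0.1855]
tcp_rot: [-172.5, 0.1, 3.0]
wrist_force: [0.7, 0.3, -0.9]
opening: 0.025
grasp_force: 34.9
```

Emit:
{"name": "servo_tool", "arguments": {
  "moves": [
    [[0,0,0],[-0.006,-0.043,0],0],
    [[0,0,0],[0,0,0],0],
    [[0,0,0],[0,0,0],0],
    [[0,0,0],[0,0,0],0]
  ]
}}

```text
time: 10.65
ee_pos: [0.3909, 0.0726, 0.1905]
tcp_rot: [-171.5, 0.1, 4.5]
wrist_force: [-0.3, -0.1, -0.9]
opening: 0.0249
grasp_force: 34.9
```

```bash
python3 - <<'E'
from h import *
p,d,c=snap("wrist","w2.png"); marks(["tray_floor","hatch_hinge","hatch_eye"],"wrist",c); P=cloud(c,d)
blobs(P,p,.03,.045,.3,.75,.1,.45,mn=300)
blobs(P,p,.095,.108,.3,.75,.1,.45,mn=100)
go([.429,.271,.058],[180,0,-8.5])
p,d,c=snap("scene");marks(["cap1_mid"],"scene",c); P=cloud(c,d); blobs(P,p,.055,.08,.35,.7,-.33,-.06,mn=3)
E
```

```text
wrist tray_floor 0.89 [0.508 0.282 0.037] [146  54]
wrist hatch_hinge 0.73 [0.51  0.282 0.035] [148  52]
20308 med [0.484 0.308 0.038] rect c [480. 310.] size [142. 175.] ang 82.3
2255 med [0.479 0.191 0.032] rect c [462. 191.] size [ 15. 201.] ang 79.9
5433 med [0.426 0.225 0.103] rect c [469. 290.] size [192. 171.] ang 81.3
TCP [0.3909 0.0726 0.1905] [-1.715e+02  1.000e-01  4.500e+00] turn [-8.4  1.1 13. ] shift [ 0.0084 -0.2019  0.1325] len 0.242
scene cap1_mid 0.58 [ 0.426 -0.398  0.152] [177 148]
86 med [ 0.59  -0.245  0.066] rect c [ 588. -246.] size [25. 25.] ang 68.3
85 med [ 0.571 -0.136  0.066] rect c [ 570. -137.] size [26. 24.] ang 68.7
```

View pics/w2.png

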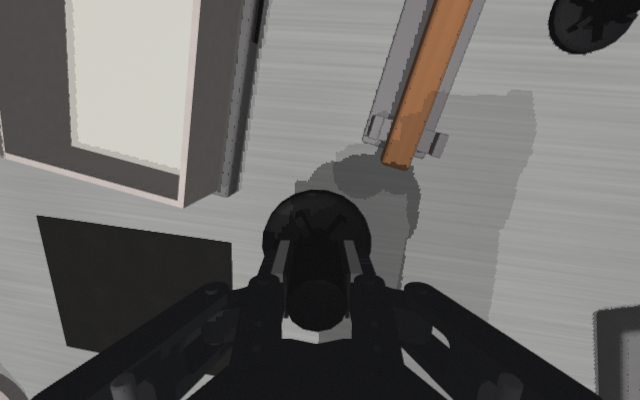

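```bash
python3 - <<'E'
from h import *
print(get_obs()['q'].round(1))
E
```

```text
[  4.5 -16.7 -14.7  92.2   8.5 179.9]
```

Emit:
{"name": "servo_tool", "arguments": {
  "moves": [
    [[-4.3,0,0],[0,0,0],0],
    [[-4.2,0,0],[0,0,0],0],
    [[0,0,-8.35],[0,0,0],0],
    [[0,0,-8.35],[0,0,0],0],
    [[0,0,-8.35],[0,0,0],0],
    [[0,0,-8.35],[0,0,0],0],
    [[0,0,-8.35],[0,0,0],0],
    [[0,0,-8.35],[0,0,0],0],
    [[0,0,-8.35],[0,0,0],0],
    [[0,0,-8.35],[0,0,0],0],
    [[0,0,-8.35],[0,0,0],0],
    [[0,0,-8.35],[0,0,0],0]
  ]
}}

```text
time: 12.15
ee_pos: [0.3934, 0.0475, 0.1906]
tcp_rot: [-179.8, -1.1, 90.0]
wrist_force: [0.4, -0.4, 0.7]
opening: 0.0251
grasp_force: 34.8
```

Emit:
{"name": "servo_tool", "arguments": {
  "moves": [
    [[0,0,-8.35],[0,0,0],0],
    [[0,0,-8.35],[0,0,0],0],
    [[0,0,-8.35],[0,0,0],0],
    [[0,0,-8.35],[0,0,0],0],
    [[0,0,-8.35],[0,0,0],0],
    [[0,0,-8.35],[0,0,0],0],
    [[0,0,-8.35],[0,0,0],0],
    [[0,0,-8.35],[0,0,0],0],
    [[0,0,-8.35],[0,0,0],0],
    [[0,0,-8.35],[0,0,0],0],
    [[0,0,0],[0,0,0],0],
    [[0,0,0],[0,0,0],0]
  ]
}}

```text
time: 13.35
ee_pos: [0.3933, 0.0475, 0.1907]
tcp_rot: [179.0, -0.4, 172.9]
wrist_force: [-0.4, 0.8, -0.7]
opening: 0.0253
grasp_force: 34.8
```

```bash
python3 - <<'E'
from h import *
print(get_obs()['q'].round(1))
go([.429,.271,.19],[180,0,171.5])
E
```

```text
[  6.1 -16.6 -14.2  92.5   1.1  13.2]
TCP [0.3933 0.0475 0.1907] [179.   -0.4 172.9] turn [ 1.  -0.4  1.4] shift [-0.0022  0.2263  0.0007] len 0.226
```

Emit:
{"name": "servo_tool", "arguments": {
  "moves": [
    [[1.0,-0.4,1.4],[0,0,0],0],
    [[0,0,0],[0,0.0377,0],0],
    [[0,0,0],[0,0.0377,0],0],
    [[0,0,0],[0,0.0377,0],0],
    [[0,0,0],[0,0.0377,0],0],
    [[0,0,0],[-0.001,0.0377,0],0],
    [[0,0,0],[-0.001,0.0377,0],0],
    [[0,0,0],[0,0,0],0],
    [[0,0,0],[0,0,0.03],0],
    [[0,0,0],[0,0,0.03],0],
    [[0,0,0],[0,0,0],0],
    [[0,0,0],[0,0,0],0]
  ]
}}

```text
time: 14.55
ee_pos: [0.4276, 0.2707, 0.1313]
tcp_rot: [-180.0, 0.0, 171.7]
wrist_force: [0.8, 0.2, -0.0]
opening: 0.0255
grasp_force: 35.0
```

```bash
python3 - <<'E'
from h import *
print(get_obs()['q'].round(1))
go([.429,.271,.058],[180,0,171.5])
p,d,c=snap("scene");P=cloud(c,d)
blobs(P,p,.095,.108,.3,.75,.1,.45,mn=100)
E
```

```text
[32.3 -1.9 -8.  83.9 -0.  40.7]
TCP [0.4276 0.2707 0.1313] [-180.     0.   171.7] turn [-0.   0.   0.2] shift [-0.0014  0.0005  0.0733] len 0.073
852 med [0.558 0.289 0.103] rect c [509. 282.] size [190. 255.] ang 81.5
```

Emit:
{"name": "servo_tool", "arguments": {
  "moves": [
    [[0,0,0],[-0.001,0,0.025],0],
    [[0,0,0],[0,0,0.025],0],
    [[0,0,0],[0,0,0.015],0],
    [[0,0,0],[0,0,0.006],0],
    [[0,0,0],[0,0,0.002],0],
    [[0,0,0],[0,0,0],0],
    [[0,0,0],[0,0,0],0]
  ]
}}

```text
time: 15.3
ee_pos: [0.4293, 0.2714, 0.0589]
tcp_rot: [179.9, 0.1, 171.8]
wrist_force: [0.5, -0.3, 0.3]
opening: 0.0249
grasp_force: 35.2
```

Emit:
{"name": "servo_tool", "arguments": {
  "moves": [
    [[0,0,0],[0,0,0],40],
    [[0,0,0],[0,0,0],60],
    [[0,0,0],[0,0,0],60],
    [[0,0,0],[0,0,0],60],
    [[0,0,0],[0,0,-0.03],60],
    [[0,0,0],[0,0,-0.035],60],
    [[0,0,0],[0,0,-0.04],60],
    [[0,0,0],[0,0,-0.025],60],
    [[0,0,0],[0,0,0],60]
  ]
}}

```text
time: 16.2
ee_pos: [0.4299, 0.2718, 0.1918]
tcp_rot: [179.8, 0.3, 171.8]
wrist_force: [0.3, -0.5, 0.3]
opening: 0.0511
grasp_force: 0.0
```

```bash
python3 - <<'E'
from h import *
p,d,c=snap("scene");P=cloud(c,d)
blobs(P,p,.055,.08,.35,.7,-.35,-.05,mn=3)
p,d,c=snap("wrist");P=cloud(c,d)
blobs(P,p,.097,.11,.3,.75,.1,.45,mn=100)
go([.588,-.246,.16],[180,0,171.5])
E
```

```text
87 med [ 0.591 -0.246  0.066] rect c [ 588. -247.] size [25. 25.] ang 77.0
86 med [ 0.571 -0.137  0.066] rect c [ 570. -136.] size [25. 24.] ang 64.3
4277 med [0.401 0.327 0.103] rect c [452. 293.] size [191. 134.] ang 81.3
704 med [0.428 0.272 0.103] rect c [429. 272.] size [25. 25.] ang 24.5
322 med [0.611 0.361 0.103] rect c [612. 361.] size [ 7. 49.] ang 80.9
TCP [0.4289 0.2711 0.1879] [1.800e+02 1.000e-01 1.718e+02] turn [0.  0.1 0.3] shift [-0.2338 -0.4879  0.0279] len 0.542
```

Emit:
{"name": "servo_tool", "arguments": {
  "moves": [
    [[0,0,0],[-0.0182,-0.0348,0],70],
    [[0,0,0],[-0.0182,-0.0348,0],70],
    [[0,0,0],[-0.0182,-0.0348,0],70],
    [[0,0,0],[-0.0182,-0.0348,0],70],
    [[0,0,0],[-0.0182,-0.0348,0],70],
    [[0,0,0],[-0.0182,-0.0348,0],70],
    [[0,0,0],[-0.0182,-0.0348,0],70],
    [[0,0,0],[-0.0182,-0.0348,0],70],
    [[0,0,0],[-0.0182,-0.0348,0],70],
    [[0,0,0],[-0.0182,-0.0348,0],70],
    [[0,0,0],[-0.0182,-0.0348,0],70],
    [[0,0,0],[0,0,0.03],70]
  ]
}}

```text
time: 17.5
ee_pos: [0.574, -0.1407, 0.1587]
tcp_rot: [-179.9, 0.3, 171.6]
wrist_force: [-0.1, 0.7, -0.7]
opening: 0.0598
grasp_force: 0.0
```

Emit:
{"name": "servo_tool", "arguments": {
  "moves": [
    [[0,0,0],[0,0,0.02],70],
    [[0,0,0],[0,0,0],70]
  ]
}}

```text
time: 17.7
ee_pos: [0.57, -0.1364, 0.1329]
tcp_rot: [179.9, -0.4, 171.7]
wrist_force: [0.5, 0.4, -0.6]
opening: 0.0599
grasp_force: 0.0
```

```bash
python3 - <<'E'
from h import *
p,d,c=snap("wrist");P=cloud(c,d)
blobs(P,p,.055,.08,.35,.7,-.35,-.05,mn=50)
go([.57,-.1365,.02],[180,0,171.5])
E
```

```text
875 med [ 0.567 -0.135  0.066] rect c [ 569. -136.] size [25. 25.] ang 32.2
894 med [ 0.586 -0.243  0.066] rect c [ 588. -245.] size [25. 25.] ang 74.3
TCP [ 0.5707 -0.1363  0.1353] [180.   -0.2 171.8] turn [ 0.  -0.2  0.3] shift [ 0.0007 -0.0003  0.1153] len 0.115
```

Emit:
{"name": "servo_tool", "arguments": {
  "moves": [
    [[0,0,0],[0,0,0.038],60],
    [[0,0,0],[0,0,0.038],60],
    [[0,0,0],[0,0,0.039],60],
    [[0,0,0],[0,0,0],60],
    [[0,0,0],[0,0,0],0],
    [[0,0,0],[0,0,0],0],
    [[0,0,0],[0,0,0],0],
    [[0,0,0],[0,0,0],0],
    [[0,0,0],[0,0,0],0],
    [[0,0,0],[0,0,-0.02],0],
    [[0,0,0],[0,0,-0.04],0],
    [[0,0,0],[0,0,-0.04],0]
  ]
}}

```text
time: 18.95
ee_pos: [0.5719, -0.1364, 0.1249]
tcp_rot: [180.0, 0.1, 171.8]
wrist_force: [0.6, -0.2, -0.5]
opening: 0.025
grasp_force: 34.5
```

Emit:
{"name": "servo_tool", "arguments": {
  "moves": [
    [[0,0,0],[0,0,-0.04],0],
    [[0,0,0],[0.0123,0.0381,-0.01],0],
    [[0,0,0],[0.0123,0.0381,0],0],
    [[0,0,0],[0.0123,0.0381,0],0],
    [[0,0,0],[0.0123,0.0381,0],0],
    [[0,0,0],[0.0123,0.0381,0],0],
    [[0,0,0],[0.0123,0.0381,0],0],
    [[0,0,0],[0.0123,0.0381,0],0],
    [[0,0,0],[0.0123,0.0381,0],0],
    [[0,0,0],[0.0123,0.0381,0],0],
    [[0,0,0],[0.0123,0.0381,0],0],
    [[0,0,0],[0,0,0],0]
  ]
}}

```text
time: 20.15
ee_pos: [0.504, 0.2622, 0.174]
tcp_rot: [179.9, 0.1, 172.0]
wrist_force: [0.4, -0.3, -1.6]
opening: 0.0254
grasp_force: 34.6
```

```bash
python3 - <<'E'
from h import *
go([.505,.258,.0585],[180,0,171.5])
p,d,c=snap("wrist");P=cloud(c,d)
blobs(P,p,.095,.108,.3,.75,.1,.45,mn=100)
p,d,c=snap("scene");P=cloud(c,d)
blobs(P,p,.055,.08,.35,.7,-.35,-.05,mn=3)
E
```

```text
TCP [0.504  0.2622 0.174 ] [1.799e+02 1.000e-01 1.720e+02] turn [0.1 0.1 0.5] shift [-0.0016 -0.0041  0.1155] len 0.116
9416 med [0.422 0.317 0.103] rect c [483. 289.] size [191. 198.] ang 81.2
1019 med [0.429 0.272 0.103] rect c [429. 272.] size [25. 25.] ang 37.5
549 med [0.624 0.245 0.1  ] rect c [626. 246.] size [65.  6.] ang 81.6
88 med [ 0.59  -0.245  0.066] rect c [ 589. -246.] size [24. 25.] ang 79.6
```

Emit:
{"name": "servo_tool", "arguments": {
  "moves": [
    [[0,0,0.5],[-0.0016,-0.004,0.035],0],
    [[0,0,0],[0,0,0.035],0],
    [[0,0,0],[0,0,0.03],0],
    [[0,0,0],[0,0,0.012],0],
    [[0,0,0],[0,0,0.0035],0],
    [[0,0,0],[0,0,0],0],
    [[0,0,0],[0,0,0],0],
    [[0,0,0],[0,0,0],40],
    [[0,0,0],[0,0,0],60],
    [[0,0,0],[0,0,0],60],
    [[0,0,0],[0,0,0],60]
  ]
}}

```text
time: 21.35
ee_pos: [0.506, 0.2539, 0.0574]
tcp_rot: [180.0, 0.0, 171.3]
wrist_force: [-0.4, -0.3, -1.4]
opening: 0.0511
grasp_force: 0.0
```

Emit:
{"name": "servo_tool", "arguments": {
  "moves": [
    [[0,0,0],[0,0,-0.03],60],
    [[0,0,0],[0,0,-0.04],60],
    [[0,0,0],[0,0,-0.04],60],
    [[0,0,0],[0,0,-0.02],60],
    [[0,0,0],[-0.0131,-0.0405,0],70],
    [[0,0,0],[-0.0131,-0.0405,0],70],
    [[0,0,0],[-0.0131,-0.0405,0],70],
    [[0,0,0],[-0.0131,-0.0405,0],70],
    [[0,0,0],[-0.0131,-0.0405,0],70],
    [[0,0,0],[-0.0131,-0.0405,0],70],
    [[0,0,0],[-0.0131,-0.0405,0],70],
    [[0,0,0],[-0.0131,-0.0405,0],70]
  ]
}}

```text
time: 22.55
ee_pos: [0.5603, -0.0839, 0.1873]
tcp_rot: [180.0, 0.0, 171.3]
wrist_force: [1.3, 0.5, 0.2]
opening: 0.0598
grasp_force: 0.0
```

Emit:
{"name": "servo_tool", "arguments": {
  "moves": [
    [[0,0,0],[-0.0131,-0.0405,0],70],
    [[0,0,0],[-0.0131,-0.0405,0],70],
    [[0,0,0],[-0.0131,-0.0405,0],70],
    [[0,0,0],[-0.0131,-0.0405,0],70],
    [[0,0,0],[0,0,0.03],70],
    [[0,0,0],[0,0,0.02],70],
    [[0,0,0],[0,0,0],70]
  ]
}}

```text
time: 23.25
ee_pos: [0.5861, -0.2501, 0.1337]
tcp_rot: [179.9, -0.3, 171.2]
wrist_force: [-0.4, 0.2, 0.7]
opening: 0.0595
grasp_force: 0.0
```

```bash
python3 - <<'E'
from h import *
p,d,c=snap("wrist");P=cloud(c,d)
blobs(P,p,.055,.08,.35,.7,-.35,-.05,mn=50)
go([.588,-.246,.02],[180,0,171.5])
p,d,c=snap("scene","s2.png");P=cloud(c,d)
blobs(P,p,.095,.108,.3,.75,.1,.45,mn=10)
E
```

```text
867 med [ 0.586 -0.246  0.066] rect c [ 588. -246.] size [25. 25.] ang 75.0
TCP [ 0.5868 -0.25    0.136 ] [ 1.799e+02 -1.000e-01  1.713e+02] turn [ 0.1 -0.1 -0.2] shift [-0.0006  0.0041  0.116 ] len 0.116
980 med [0.524 0.287 0.103] rect c [509. 283.] size [190. 256.] ang 81.2
80 med [0.432 0.269 0.103] rect c [430. 270.] size [25. 25.] ang 19.0
84 med [0.504 0.251 0.103] rect c [503. 252.] size [25. 25.] ang 76.7
```

View pics/s2.png

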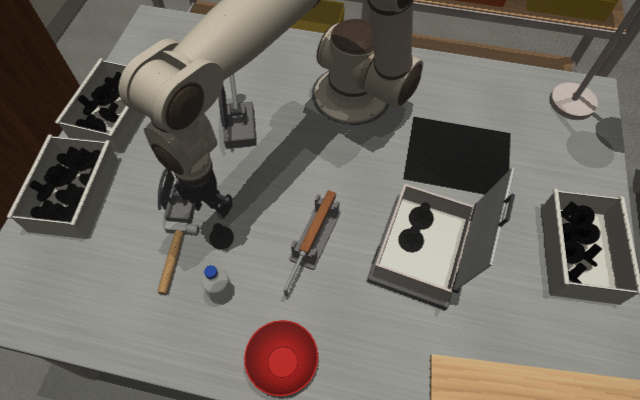

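The picture shows two caps standing in the box at (420,215) and (411,238), and the last loose cap at (220,236). There is no fourth.

Emit:
{"name": "servo_tool", "arguments": {
  "moves": [
    [[0,0,0],[-0.0006,0.004,0.038],60],
    [[0,0,0],[0,0,0.038],60],
    [[0,0,0],[0,0,0.039],60],
    [[0,0,0],[0,0,0],60],
    [[0,0,0],[0,0,0],0],
    [[0,0,0],[0,0,0],0],
    [[0,0,0],[0,0,0],0],
    [[0,0,0],[0,0,0],0],
    [[0,0,0],[0,0,0],0],
    [[0,0,0],[0,0,-0.02],0],
    [[0,0,0],[0,0,-0.04],0],
    [[0,0,0],[0,0,-0.04],0]
  ]
}}

```text
time: 24.55
ee_pos: [0.5886, -0.2463, 0.1246]
tcp_rot: [180.0, 0.1, 171.3]
wrist_force: [1.3, 0.3, -0.5]
opening: 0.0252
grasp_force: 34.5
```

Emit:
{"name": "servo_tool", "arguments": {
  "moves": [
    [[0,0,0],[0,0,-0.04],0],
    [[0,0,0],[0.0066,0.0405,-0.01],0],
    [[0,0,0],[0.0066,0.0405,0],0],
    [[0,0,0],[0.0066,0.0405,0],0],
    [[0,0,0],[0.0066,0.0405,0],0],
    [[0,0,0],[0.0066,0.0405,0],0],
    [[0,0,0],[0.0066,0.0405,0],0],
    [[0,0,0],[0.0066,0.0405,0],0],
    [[0,0,0],[0.0066,0.0405,0],0],
    [[0,0,0],[0.0066,0.0405,0],0],
    [[0,0,0],[0.0066,0.0405,0],0],
    [[0,0,0],[0.0066,0.0405,0],0]
  ]
}}

```text
time: 25.75
ee_pos: [0.5846, 0.2068, 0.1743]
tcp_rot: [179.9, 0.2, 171.3]
wrist_force: [1.3, -0.7, 0.1]
opening: 0.0254
grasp_force: 34.6
```

Emit:
{"name": "servo_tool", "arguments": {
  "moves": [
    [[0,0,0],[0.0066,0.0405,0],0],
    [[0,0,0],[0,0,0],0],
    [[0,0,0],[0,0,0],0]
  ]
}}

```text
time: 26.05
ee_pos: [0.5841, 0.247, 0.1735]
tcp_rot: [180.0, 0.1, 171.4]
wrist_force: [-0.1, -0.7, -1.4]
opening: 0.0252
grasp_force: 34.7
```

```bash
python3 - <<'E'
from h import *
go([.583,.247,.0585],[180,0,171.5])
p,d,c=snap("wrist");P=cloud(c,d)
blobs(P,p,.095,.108,.3,.75,.1,.45,mn=100)
E
```

```text
TCP [0.5841 0.247  0.1735] [1.800e+02 1.000e-01 1.714e+02] turn [ 0.   0.1 -0.1] shift [ 1.10e-03 -1.00e-04  1.15e-01] len 0.115
3293 med [0.513 0.192 0.103] rect c [525. 195.] size [ 25. 195.] ang 83.6
173 med [0.441 0.27  0.101] rect c [440. 270.] size [19.  5.] ang 81.5
4686 med [0.556 0.369 0.103] rect c [546. 338.] size [ 76. 196.] ang 80.7
1054 med [0.501 0.254 0.103] rect c [501. 254.] size [25. 25.] ang 39.5
```

Emit:
{"name": "servo_tool", "arguments": {
  "moves": [
    [[0,0,0],[0.001,0,0.035],0],
    [[0,0,0],[0,0,0.035],0],
    [[0,0,0],[0,0,0.03],0],
    [[0,0,0],[0,0,0.012],0],
    [[0,0,0],[0,0,0.0035],0],
    [[0,0,0],[0,0,0],0],
    [[0,0,0],[0,0,0],0],
    [[0,0,0],[0,0,0],40],
    [[0,0,0],[0,0,0],60],
    [[0,0,0],[0,0,0],60],
    [[0,0,0],[0,0,0],60]
  ]
}}

```text
time: 27.2
ee_pos: [0.5833, 0.246, 0.0568]
tcp_rot: [180.0, 0.0, 171.3]
wrist_force: [0.2, -0.3, 0.0]
opening: 0.0517
grasp_force: 0.0
```

Emit:
{"name": "servo_tool", "arguments": {
  "moves": [
    [[0,0,0],[0,0,-0.03],60],
    [[0,0,0],[0,0,-0.04],60],
    [[0,0,0],[0,0,-0.04],60],
    [[0,0,0],[0,0,-0.04],60],
    [[0,0,0],[0.004,-0.0357,0],70],
    [[0,0,0],[0.004,-0.0357,0],70],
    [[0,0,0],[0.004,-0.0357,0],70],
    [[0,0,0],[0.004,-0.0357,0],70],
    [[0,0,0],[0.004,-0.0357,0],70],
    [[0,0,0],[0.004,-0.0357,0],70],
    [[0,0,0],[0.004,-0.0357,0],70],
    [[0,0,0],[0,0,0],70]
  ]
}}

```text
time: 28.4
ee_pos: [0.5167, 0.0003, 0.2072]
tcp_rot: [-180.0, 0.1, 171.1]
wrist_force: [0.6, 0.1, -0.0]
opening: 0.0599
grasp_force: 0.0
```

```bash
python3 - <<'E'
from h import *
p,d,c=snap("wrist","w3.png");P=cloud(c,d); marks(["pole_grip","pole_hook","rest_seat"],"wrist",c)
print("pole");blobs(P,p,.078,.1,.3,.75,-.12,.12,mn=30)
print("base");blobs(P,p,.006,.014,.3,.75,-.12,.12,mn=100)
p,d,c=snap("scene");P=cloud(c,d);marks(["hatch_eye","hatch_hinge"],"scene",c)
print("caps");blobs(P,p,.095,.108,.3,.75,.1,.45,mn=10)
print("pole");blobs(P,p,.08,.1,.3,.75,-.12,.12,mn=30)
print("eye,hatch");blobs(P,p,.303,.35,.35,.75,.3,.5,mn=5)
blobs(P,p,.2,.29,.35,.75,.3,.5,mn=5)
p,d,c=snap("side");P=cloud(c,d);marks(["hatch_eye","hatch_hinge"],"side",c);blobs(P,p,.303,.35,.35,.75,.3,.5,mn=5)
blobs(P,p,.2,.29,.35,.75,.3,.5,mn=5)
go([.518,.004,.053])
print(get_obs()['q'].round(1))
E
```

```text
wrist pole_grip 0.88 [0.525 0.004 0.073] [321 201]
wrist pole_hook 0.82 [ 0.712 -0.03   0.054] [317 340]
wrist rest_seat 0.93 [0.524 0.005 0.072] [322 200]
pole
4719 med [0.505 0.009 0.084] rect c [523.   7.] size [ 24. 200.] ang 79.4
base
195 med [ 0.433 -0.002  0.01 ] rect c [433.  -2.] size [24.  9.] ang 81.0
107 med [0.442 0.047 0.01 ] rect c [442.  47.] size [13.  9.] ang 81.4
2118 med [ 0.52  -0.019  0.01 ] rect c [530. -21.] size [ 26. 141.] ang 79.4
1163 med [0.528 0.031 0.01 ] rect c [538.  29.] size [ 14. 137.] ang 79.3
scene hatch_eye 0.86 [0.527 0.409 0.315] [506 209]
scene hatch_hinge 0.81 [0.521 0.376 0.117] [466 244]
caps
981 med [0.524 0.285 0.103] rect c [508. 283.] size [190. 256.] ang 81.3
78 med [0.431 0.27  0.104] rect c [429. 270.] size [24. 24.] ang 20.7
84 med [0.502 0.252 0.103] rect c [501. 252.] size [25. 25.] ang 29.5
88 med [0.583 0.243 0.103] rect c [581. 243.] size [24. 24.] ang 13.9
pole
538 med [0.534 0.003 0.085] rect c [529.   4.] size [ 25. 191.] ang 79.5
eye,hatch
168 med [0.532 0.41  0.329] rect c [530. 410.] size [13. 69.] ang 83.2
1495 med [0.54  0.393 0.248] rect c [527. 395.] size [ 19. 254.] ang 82.0
side hatch_eye 0.65 [0.531 0.403 0.316] [173 247]
side hatch_eye 0.37 [0.517 0.005 0.073] [310 209]
side hatch_hinge 0.64 [0.529 0.375 0.116] [205 296]
180 med [0.52  0.414 0.331] rect c [529. 413.] size [11. 67.] ang 84.9
570 med [0.493 0.408 0.25 ] rect c [529. 402.] size [ 19. 253.] ang 82.7
TCP [0.5177 0.004  0.2066] [180.    0.  171.3] turn [0. 0. 0.] shift [-0.0003  0.      0.1536] len 0.154
[ 0.4  0.1  2.3 92.2  0.   9.1]
```

View pics/w3.png

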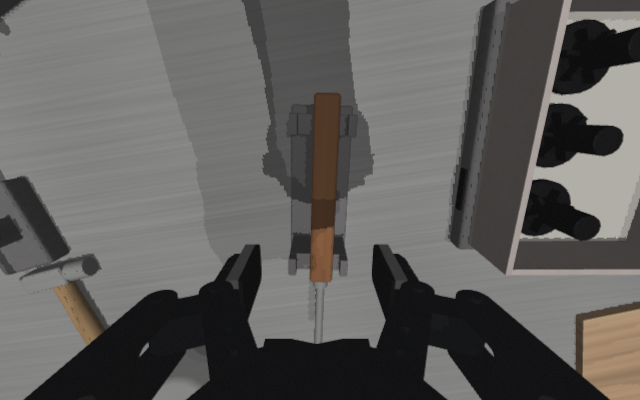

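All three caps stand in the box, at the right of the view. The pole handle is centred at (321,201). Next I grasp it.

Emit:
{"name": "servo_tool", "arguments": {
  "moves": [
    [[0,0,1.8],[-0.0072,0.001,0.04],70],
    [[0,0,0],[0,0,0.04],70],
    [[0,0,0],[0,0,0.04],70],
    [[0,0,0],[0,0,0.0336],70],
    [[0,0,0],[0,0,0],70],
    [[0,0,0],[0,0,0],0],
    [[0,0,0],[0,0,0],0],
    [[0,0,0],[0,0,0],0],
    [[0,0,0],[0,0,0],0],
    [[0,0,0],[0,0,0],0],
    [[0,0,0],[0,0,0],0]
  ],
  "force": 100
}}

```text
time: 30.0
ee_pos: [0.5264, 0.0035, 0.0559]
tcp_rot: [179.9, 0.3, 169.5]
wrist_force: [-0.3, 0.8, 6.1]
opening: 0.0225
grasp_force: 98.7
```

```bash
python3 - <<'E'
from h import *
o=get_obs();print(o['wrist_force'],o['torque'],o['ee_pos'],o['tcp_rot'],o['q'].round(1),o['opening'],o['grasp_force'])
p,d,c=snap("scene"); marks(["pole_grip","pole_hook"],"scene",c)
E
```

```text
[-0.33413098  0.81132516  6.07367973] [0.13554429 0.23940931 0.05303384] [0.52636962 0.00348046 0.05592267] [179.92839556   0.25761807 169.48541014] [  0.4   1.8 -12.7  75.3   0.   10.9] 0.02249130640651404 98.68187427520752
scene pole_grip 0.78 [0.517 0.001 0.073] [317 221]
scene pole_grip 0.34 [0.521 0.003 0.075] [317 222]
scene pole_hook 0.73 [ 0.711 -0.034  0.055] [285 290]
```

Emit:
{"name": "servo_tool", "arguments": {
  "moves": [
    [[0,0,0],[0,0,-0.02],0],
    [[0,0,0],[0,0,-0.04],0],
    [[0,0,0],[0,0,-0.045],0],
    [[0,0,0],[0,0,-0.045],0],
    [[0,0,0],[0,0,-0.045],0],
    [[0,0,0],[0,0,-0.045],0],
    [[0,0,-1.8],[0,0,-0.045],0],
    [[0,0,0],[0,0,-0.045],0],
    [[0,0,0],[0,0,-0.045],0],
    [[0,0,0],[0,0,0],0],
    [[0,0,0],[0,0,0],0]
  ]
}}

```text
time: 31.25
ee_pos: [0.5252, 0.0033, 0.4288]
tcp_rot: [180.0, 0.2, 171.3]
wrist_force: [0.3, -0.3, -2.5]
opening: 0.0225
grasp_force: 98.1
```

```bash
python3 - <<'E'
from h import *
o=get_obs();print(o['q'].round(1),o['torque'],o['grasp_force'])
p,d,c=snap("scene"); marks(["pole_grip","pole_hook"],"scene",c); P=cloud(c,d); blobs(P,p,.4,.5,.55,.9,-.15,.1)
p,d,c=snap("side"); marks(["pole_grip","pole_hook"],"side",c)
go([.329,.5,.43],[180,0,171.3])
E
```

```text
[  0.4  12.4  42.  119.4   0.    9.1] [-0.04721185  0.05680139 -0.00672476] 98.1173586845398
scene pole_grip 0.81 [0.516 0.002 0.445] [316 132]
scene pole_hook 0.59 [ 0.713 -0.03   0.42 ] [275 221]
807 med [ 0.609 -0.012  0.452] rect c [635. -14.] size [ 25. 173.] ang 82.0
side pole_grip 0.85 [0.515 0.005 0.442] [305  91]
side pole_hook 0.86 [ 0.72  -0.025  0.422] [244  66]
TCP [0.5244 0.0033 0.4262] [-1.800e+02 -1.000e-01  1.713e+02] turn [-0.  -0.1 -0. ] shift [ 0.2683  0.4615 -0.0038] len 0.534
```

Emit:
{"name": "servo_tool", "arguments": {
  "moves": [
    [[0,-8,0],[0,0,0],0],
    [[0,-8,0],[0,0,0],0],
    [[0,0,0],[0,0,0],0],
    [[0,0,0],[0,0,0],0]
  ]
}}

```text
time: 31.95
ee_pos: [0.5228, 0.0034, 0.4281]
tcp_rot: [180.0, 15.5, 171.3]
wrist_force: [0.9, -0.4, -1.2]
opening: 0.0222
grasp_force: 98.2
```

```bash
cat > kin.py <<'E'
import numpy as np
from scipy.spatial.transform import Rotation as Ro
from scipy.optimize import least_squares
# FK: base->axes2,3,4 in plane; wrist; tool. params: A,B,C,D,c0,c1, L4 (q4->q5 along tool), L5 (q5->TCP), e offset lateral in-plane
def fk(q,k):
    A,B,C,D,c0,c1,La,Lb,ex=k
    q=np.radians(q); b=q[1]-q[2]
    r=c0+A*np.sin(q[1])+B*np.cos(q[1])+C*np.cos(b)+D*np.sin(b)
    z=c1+A*np.cos(q[1])-B*np.sin(q[1])-C*np.sin(b)+D*np.cos(b)
    P=q[1]-q[2]+q[3]                 # pitch: 90deg = tool down
    Rz=Ro.from_euler('z',q[0]); Rp=Rz*Ro.from_euler('y',P)   # x axis of Rp = tool direction
    x=Rz.apply([r,0,z])+Rp.apply([La,0,ex])
    R5=Rp*Ro.from_euler('z',q[4])     # in-plane-normal tilt (sign checked)
    x=x+R5.apply([Lb,0,0])
    # tool frame: z = x5 ; roll
    M=R5*Ro.from_matrix(np.array([[0,0,1],[0,1,0],[-1,0,0]]))*Ro.from_euler('z',np.pi+q[5])
    return x,M
E
python3 - <<'E'
from h import *
from kin import *
o=get_obs()
print(o['q'].round(2),o['ee_pos'].round(4),o['tcp_rot'].round(1))
np.save('t1.npy',np.r_[o['q'],o['ee_pos'],o['tcp_rot']])
D=[([-72.422,5.011,10.035,95.1,0,90],[.166,-.524,.2306],[180,0,17.58]),
([.4,.1,2.3,92.2,0,9.1],[.5177,.004,.2066],[180,0,171.3]),
([.4,1.8,-12.7,75.3,0,10.9],[.5264,.0035,.0559],[180,0,169.5]),
([.4,12.4,42,119.4,0,9.1],[.5244,.0033,.4262],[180,0,171.3]),
([32.3,-1.9,-8,83.9,0,40.7],[.4276,.2707,.1313],[180,0,171.7]),
([6.1,-16.6,-14.2,92.5,1.1,13.2],[.3933,.0475,.1907],[179,-.4,172.9]),
([4.5,-16.7,-14.7,92.2,8.5,179.9],[.3909,.0726,.1905],[-171.5,.1,4.5]),
(o['q'],o['ee_pos'],o['tcp_rot'])]
def res(k): return np.concatenate([fk(np.array(q,float),k)[0]-p for q,p,_ in D])
s=least_squares(res,[.3,0,.35,0,.05,.3,0,.28,0]); k=s.x
print(k.round(3)); print(res(k).reshape(-1,3).round(3)); np.save('k.npy',k)
for q,p,r in D: print((fk(np.array(q,float),k)[1].inv()*Ro.from_euler('xyz',r,degrees=True)).as_rotvec(degrees=True).round(1))
E
```

```text
[  1.89  -5.24  21.24 101.25  -2.79  10.22] [0.5228 0.0034 0.4281] [180.   15.5 171.3]
[ 0.419  0.001  0.516  0.038 -0.004  0.161  0.149  0.283  0.006]
[[-0.     0.    -0.001]
 [ 0.    -0.    -0.   ]
 [ 0.     0.     0.   ]
 [-0.     0.     0.   ]
 [ 0.    -0.     0.   ]
 [ 0.     0.     0.   ]
 [-0.     0.    -0.   ]
 [-0.     0.    -0.   ]]
[ 0.0e+00 -1.0e-01  1.8e+02]
[   0.    0. -180.]
[ 3.0e-01 -1.0e-01 -1.8e+02]
[   0.3   -0.  -180. ]
[  0.   -0.  179.9]
[ 1.0e-01 -1.0e-01 -1.8e+02]
[   0.2    0.  -179.9]
[  -0.   -0. -180.]
```

```bash
sed -i "s/np.pi+q\[5\]/q[5]/" kin.py; cat >> kin.py <<'E'
K=np.load('k.npy')
lo=np.array([-179,-48.5,-65.8,-126,-82.7,-180]);hi=np.array([179,103.8,70.7,130.5,87.1,180])
def ik(p,M,q0):
    f=lambda q:np.r_[(fk(q,K)[0]-p)*10,(fk(q,K)[1].inv()*M).as_rotvec()]
    s=least_squares(f,np.clip(q0,lo+.1,hi-.1),bounds=(lo,hi),x_scale=30); return s.x,s.cost
H=np.array([.5227,.377,.115]); ex=np.array([.9885,-.1513,0]); ey=np.array([.1513,.9885,0]); ez=np.array([0,0,1.])
def tool(al):  # deg
    a=np.radians(al); z=-np.sin(a)*ey-np.cos(a)*ez; x=-ex; return Ro.from_matrix(np.c_[x,np.cross(z,x),z])
def tcp(th,al,back=0,xo=-.21,rad=.2,nrm=0):  # hook point at radius rad, nrm out of the panel, back along -finger
    t=np.radians(th);a=np.radians(al)
    hk=H+rad*(-np.cos(t)*ey+np.sin(t)*ez)+nrm*(np.sin(t)*ey+np.cos(t)*ez)
    return hk+xo*ex+back*(np.sin(a)*ey+np.cos(a)*ez)
E
python3 - <<'E'
from kin import *
q0=np.array([40,10,20,100,0,40.])
for th in (99,80,60,40,20,0):
  for al in (20,30,40,50,60,70,80):
    if abs(al-th)>50: continue
    best=min((ik(tcp(th,al),tool(al),s) for s in (q0,q0+[20,0,0,0,20,0],q0+[10,-20,20,10,40,-30])),key=lambda r:r[1])
    if best[1]<1e-3: print(th,al,"cost %.0e"%best[1],best[0].round(0))
    else: print(th,al,"no %.0e"%best[1])
E
```

```text
99 50 no 8e-02
99 60 no 2e-01
99 70 no 2e-01
99 80 no 4e-01
80 30 cost 3e-05 [ 57.  26.  39. 130. -12.  69.]
80 40 no 1e-02
80 50 no 5e-02
80 60 no 1e-01
80 70 no 2e-01
80 80 no 3e-01
60 20 cost 4e-28 [ 52.   7.  17. 117. -10.  62.]
60 30 cost 3e-28 [ 54.  15.  23. 125. -13.  66.]
60 40 cost 5e-04 [ 56.  22.  27. 130. -16.  70.]
60 50 no 2e-02
60 60 no 6e-02
60 70 no 1e-01
60 80 no 2e-01
40 20 cost 1e-24 [ 49.  -0.   3. 111. -11.  59.]
40 30 cost 1e-25 [ 52.   8.   9. 118. -14.  64.]
40 40 cost 4e-21 [ 54.  15.  13. 124. -17.  68.]
40 50 cost 1e-04 [ 55.  22.  17. 130. -20.  72.]
40 60 no 1e-02
40 70 no 5e-02
40 80 no 1e-01
20 20 cost 2e-25 [ 47.  -5.  -8. 104. -11.  57.]
20 30 cost 7e-20 [ 50.   3.  -3. 110. -15.  62.]
20 40 cost 3e-24 [ 52.  11.   2. 117. -18.  67.]
20 50 cost 2e-28 [ 54.  19.   6. 123. -21.  72.]
20 60 cost 2e-21 [ 55.  27.   9. 129. -22.  76.]
20 70 no 7e-03
0 20 cost 6e-27 [ 46.  -6. -16.  96. -11.  56.]
0 30 cost 7e-28 [ 49.   2. -11. 102. -16.  61.]
0 40 cost 1e-26 [ 51.  11.  -6. 109. -19.  66.]
0 50 cost 3e-24 [ 53.  20.  -1. 115. -21.  71.]
```

The arm can't tilt far enough inward for that approach. Instead I'll hook over the crossbar with the tool pointing down and the pole along +y', handle on the robot's side. I'll check reach on that path.

Emit:
{"name": "servo_tool", "arguments": {
  "moves": [
    [[0,8,0],[0,0,0],0],
    [[0,8,0],[0,0,0],0],
    [[0,0,-8.2],[0,0,0],0],
    [[0,0,-8.2],[0,0,0],0],
    [[0,0,-8.2],[0,0,0],0],
    [[0,0,-8.2],[0,0,0],0],
    [[0,0,-8.2],[0,0,0],0],
    [[0,0,-8.2],[0,0,0],0],
    [[0,0,-8.2],[0,0,0],0],
    [[0,0,-8.2],[0,0,0],0],
    [[0,0,-8.2],[0,0,0],0],
    [[0,0,-8.2],[0,0,0],0]
  ]
}}

```text
time: 33.15
ee_pos: [0.5265, 0.0032, 0.4267]
tcp_rot: [179.9, -0.0, -106.4]
wrist_force: [-0.6, -0.0, -1.7]
opening: 0.0224
grasp_force: 98.2
```

Emit:
{"name": "servo_tool", "arguments": {
  "moves": [
    [[0,0,-8.0],[0,0,0],0],
    [[0,0,0],[0,0,0],0],
    [[0,0,0],[0,0,0],0],
    [[0,0,0],[0,0,0],0]
  ]
}}

```text
time: 33.55
ee_pos: [0.5256, 0.0032, 0.4271]
tcp_rot: [-180.0, -0.0, -98.9]
wrist_force: [-0.8, 0.3, -3.0]
opening: 0.0227
grasp_force: 98.2
```

```bash
cat >> kin.py <<'E'
def toolB(al):  # pole along +y', finger down tilted al deg to -y'
    a=np.radians(al); z=-np.sin(a)*ey-np.cos(a)*ez; x=-(np.cos(a)*ey-np.sin(a)*ez); return Ro.from_matrix(np.c_[x,np.cross(z,x),z])
Dh=.191
def tcpB(hy,hz,al=0,hx=0):  # hook point in hinge frame
    M=toolB(al); return H+hx*ex+hy*ey+hz*ez-M.apply([-Dh,0,.004])
E
python3 - <<'E'
from h import *
from kin import *
o=get_obs();print(o['q'].round(1),o['ee_pos'],o['tcp_rot'])
R=Ro.from_euler('xyz',o['tcp_rot'],degrees=True)
for cam in("scene","side"):
    p,d,c=snap(cam); P=cloud(c,d)
    for r in mark_of("pole_hook",cam)[:1]+mark_of("pole_grip",cam)[:1]: print(cam,w(c,r["xyz"]).round(3),R.inv().apply(w(c,r["xyz"])-o['ee_pos']).round(4))
    q=P.reshape(-1,3); q=R.inv().apply(np.nan_to_num(q)-o['ee_pos'])
    m=(abs(q[:,1])<.02)&(q[:,2]>-.06)&(q[:,2]<.06)&(q[:,0]<-.12)&(q[:,0]>-.3); q=q[m]
    print(m.sum(),"end",np.percentile(q[:,0],[0,2,5]).round(4),"y",np.median(q[:,1]).round(4),"z",np.percentile(q[:,2],[2,50,98]).round(4))
q=o['q']
for hy,hz in((.048,.265),(.044,.2025),(0,.205),(-.1,.18),(-.17,.11),(-.2065,-.0115)):
    q,cst=ik(tcpB(hy,hz),toolB(0),np.array([20,5,20,100,0,-60.])); print(hy,hz,"%.0e"%cst,q.round(0),tcpB(hy,hz).round(3))
E
```

```text
[  0.4  12.5  42.  119.4  -0.  -80.7] [0.52556485 0.00322009 0.42705553] [-1.79978103e+02 -5.21104191e-03 -9.88992337e+01]
scene [0.55  0.189 0.423] [-0.187   0.0041  0.0045]
scene [ 0.523 -0.009  0.446] [ 0.0122  0.0005 -0.0185]
249 end [-0.1955 -0.1948 -0.1938] y -0.002 z [-0.0227 -0.0187  0.0213]
side [0.554 0.193 0.425] [-0.1919  0.0008  0.0015]
side [0.528 0.375 0.117] [-0.3681  0.055   0.3095]
238 end [-0.1976 -0.1971 -0.1961] y 0.0024 z [-0.0223 -0.0178  0.0213]
0.048 0.265 5e-27 [ 25.  13.  38. 114.   0. -56.] [0.501 0.236 0.384]
0.044 0.2025 2e-25 [ 25.   9.  24. 106.  -0. -56.] [0.5   0.232 0.322]
0 0.205 5e-24 [ 21.   5.  21. 106.  -0. -60.] [0.494 0.188 0.324]
-0.1 0.18 8e-29 [ 11.  -1.  11. 103.   0. -71.] [0.479 0.089 0.299]
-0.17 0.11 1e-27 [  2.  -6.  -1.  95.  -0. -79.] [0.468 0.02  0.229]
-0.2065 -0.0115 4e-17 [ -2.  -8. -16.  82.  -0. -83.] [ 0.463 -0.016  0.108]
```

Emit:
{"name": "servo_tool", "arguments": {
  "moves": [
    [[0,0,0],[-0.0323,0.0086,0],0],
    [[0,0,0],[-0.0323,0.0086,0],0],
    [[0,0,0],[-0.0323,0.0086,0],0],
    [[0,0,0],[-0.0323,0.0086,0],0],
    [[0,0,0],[-0.0323,0.0086,0],0],
    [[0,0,0],[-0.0323,0.0086,0],0],
    [[0,0,0],[-0.0323,0.0086,0],0],
    [[0,0,0],[0,0,0.02],0],
    [[0,0,0],[0,0,0.02],0],
    [[0,0,0],[0,0,0],0],
    [[0,0,0],[0,0,0],0]
  ]
}}

```text
time: 34.95
ee_pos: [0.4993, 0.2356, 0.388]
tcp_rot: [-179.9, -0.0, -98.7]
wrist_force: [0.2, -0.8, -1.2]
opening: 0.0226
grasp_force: 98.5
```

```bash
python3 - <<'E'
from h import *
from kin import *
o=get_obs();print(o['q'].round(1),o['ee_pos'],o['tcp_rot'])
pic=[]
for cam in("scene","side"):
    p,d,c=snap(cam); P=cloud(c,d); marks(["pole_hook","hatch_eye"],cam,c)
    B=np.stack([(P-H)@ex,(P-H)@ey,P[...,2]-H[2]],-1)
    m=(abs(B[...,0])<.04)&(B[...,1]>-.15)&(B[...,1]<.12)&(B[...,2]>.19)&(B[...,2]<.32)
    q=B[m]
    e=q[q[:,2]<.225]; f=q[q[:,2]>.232]
    print("eye x",np.percentile(e[:,0],[1,99]).round(3),"y",np.percentile(e[:,1],[2,50,98]).round(3),"zmax",e[:,2].max().round(3))
    f=f[f[:,1]>.03]; print("hook n",len(f),np.median(f,0).round(3),f.min(0).round(3),f.max(0).round(3))
    u,v=(507,205) if cam=="scene" else (180,235)
    s=p[max(v-70,0):v+70,u-90:u+90]; pic.append(cv2.resize(s,(400,311),interpolation=cv2.INTER_CUBIC))
cv2.imwrite("pics/hk.png",np.hstack(pic)[:,:,::-1])
E
```

```text
[ 25.3  13.   37.5 114.4  -0.  -56. ] [0.49931948 0.23561709 0.3879656 ] [-1.79921002e+02 -6.48726477e-03 -9.87274854e+01]
scene pole_hook 0.91 [0.526 0.422 0.384] [525 192]
scene pole_hook 0.26 [0.578 0.246 0.068] [407 262]
scene hatch_eye 0.61 [0.529 0.408 0.314] [506 210]
eye x [-0.03   0.035] y [0.028 0.033 0.039] zmax 0.221
hook n 110 [0.    0.045 0.286] [-0.007  0.03   0.25 ] [0.004 0.051 0.295]
side pole_hook 0.92 [0.528 0.428 0.388] [153 231]
side hatch_eye 0.8 [0.531 0.405 0.318] [172 247]
eye x [-0.031  0.032] y [0.031 0.037 0.04 ] zmax 0.22
hook n 164 [-0.003  0.048  0.286] [-0.006  0.031  0.246] [0.003 0.054 0.296]
```

View pics/hk.png

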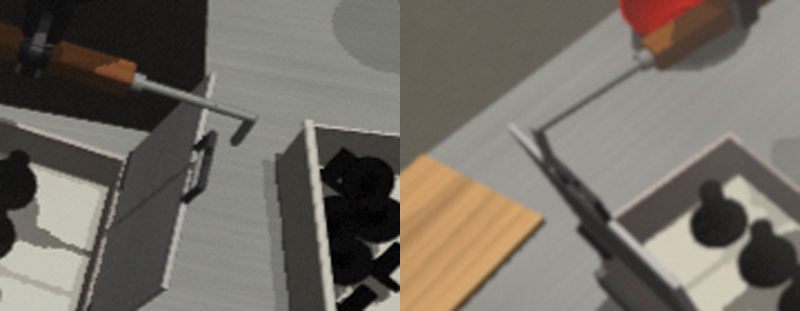

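The hook hangs just behind and above the eye, centred on it, with about 5 mm clear of the crossbar. I'll lower it and pull gently.

Emit:
{"name": "servo_tool", "arguments": {
  "moves": [
    [[0,0,0],[0,0,0.015],0],
    [[0,0,0],[0,0,0.015],0],
    [[0,0,0],[0,0,0.015],0],
    [[0,0,0],[0,0,0.01],0],
    [[0,0,0],[0,0,0],0],
    [[0,0,0],[0,0,0],0]
  ]
}}

```text
time: 35.85
ee_pos: [0.4999, 0.2358, 0.3329]
tcp_rot: [-179.9, 0.0, -98.7]
wrist_force: [-0.1, -0.1, -1.2]
opening: 0.0224
grasp_force: 98.5
```

Emit:
{"name": "servo_tool", "arguments": {
  "moves": [
    [[0,0,0],[0.005,0,0],0],
    [[0,0,0],[0.0055,0,0],0],
    [[0,0,0],[0.006,0,0],0],
    [[0,0,0],[0.006,0,-0.0005],0],
    [[0,0,0],[0.006,0,-0.0005],0],
    [[0,0,0],[0.006,0,-0.0005],0],
    [[0,0,0],[0.005,0,-0.0005],0],
    [[0,0,0],[0,0,0],0],
    [[0,0,0],[0,0,0],0]
  ]
}}

```text
time: 36.75
ee_pos: [0.4938, 0.1965, 0.3343]
tcp_rot: [-179.9, -0.0, -98.7]
wrist_force: [0.2, -0.9, -2.3]
opening: 0.0228
grasp_force: 98.5
```

```bash
cat > hk.py <<'E'
from h import *
from kin import *
def look(fn=None):
    o=get_obs(); t=o['ee_pos']-H; print("t",o['time'],"TCP y',z",(t@ey).round(4),t[2].round(4),"F",(R3@o['wrist_force']).round(1),"grip",o['grasp_force'].round(0),"open",o['opening'].round(4))
    for cam in("scene","side"):
        p,d,c=snap(cam); P=cloud(c,d); B=(P-H)@R3.T
        m=(abs(B[...,0])>.06)&(abs(B[...,0])<.12)&(B[...,1]<.06)&(B[...,1]>-.25)&(np.hypot(B[...,1],B[...,2])<.2)&(np.hypot(B[...,1],B[...,2])>.09)&(B[...,2]>-.005)
        q=B[m]; a=np.degrees(np.arctan2(q[:,2],-q[:,1])); print(cam,"hatch deg",len(q),np.percentile(a,[20,50,80]).round(1))
        for n in("hatch_eye","pole_hook"):
            for r in mark_of(n,cam)[:1]: print("  ",n,round(r["score"],2),(R3@(w(c,r["xyz"])-H)).round(3))
        if fn: cv2.imwrite(f"pics/{fn}_{cam}.png",p[:,:,::-1])
R3=np.stack([ex,ey,ez])
E
python3 -c "
from hk import *
look()"
```

```text
Traceback (most recent call last):
  File "hk.py", line 4, in look
    o=get_obs(); t=o['ee_pos']-H; print("t",o['time'],"TCP y',z",(t@ey).round(4),t[2].round(4),"F",(R3@o['wrist_force']).round(1),"grip",o['grasp_force'].round(0),"open",o['opening'].round(4))
                                                                                                                                         ^^^^^^^^^^^^^^^^^^^^^^
AttributeError: 'float' object has no attribute 'round'
```

```bash
sed -i "s/o\['grasp_force'\].round(0)/round(o['grasp_force'])/; s/o\['opening'\].round(4)/round(o['opening'],4)/" hk.py
python3 -c "
from hk import *
look('p')"
```

```text
t 36.75 TCP y',z -0.1828 0.2193 F [ 0.4 -0.9 -2.3] grip 99 open 0.0228
scene hatch deg 441 [88.2 88.6 89.4]
   hatch_eye 0.67 [-0.    -0.003  0.201]
   pole_hook 0.76 [-0.001  0.006  0.216]
side hatch deg 896 [90.9 91.4 91.9]
   hatch_eye 0.82 [ 0.007 -0.005  0.203]
   pole_hook 0.88 [-0.004  0.009  0.214]
```

Emit:
{"name": "servo_tool", "arguments": {
  "moves": [
    [[0,0,0],[0.006,0,0.0004],0],
    [[0,0,0],[0.0063,0,0.0005],0],
    [[0,0,0],[0.0063,0,0.0006],0],
    [[0,0,0],[0.0063,0,0.0008],0],
    [[0,0,0],[0.0063,0,0.001],0],
    [[0,0,0],[0.0061,0,0.0014],0],
    [[0,0,0],[0.0061,0,0.0016],0],
    [[0,0,0],[0.0061,0,0.0017],0],
    [[0,0,0],[0.006,0,0.0018],0],
    [[0,0,0],[0.006,0,0.002],0],
    [[0,0,0],[0.006,0,0.002],0],
    [[0,0,0],[0.006,0,0.002],0]
  ]
}}

```text
time: 38.25
ee_pos: [0.4826, 0.1237, 0.3183]
tcp_rot: [-179.9, -0.0, -98.7]
wrist_force: [0.4, 0.8, -1.4]
opening: 0.0222
grasp_force: 98.5
```

```bash
python3 -c "
from hk import *
look()"
```

```text
t 38.25 TCP y',z -0.2565 0.2033 F [ 0.3  0.8 -1.4] grip 99 open 0.0222
scene hatch deg 619 [70.8 71.2 71.7]
   hatch_eye 0.89 [-0.    -0.069  0.193]
   pole_hook 0.95 [ 0.001 -0.07   0.202]
side hatch deg 1646 [71.1 71.6 72.2]
   hatch_eye 0.71 [ 0.001 -0.072  0.195]
   pole_hook 0.59 [-0.003 -0.062  0.198]
```

Emit:
{"name": "servo_tool", "arguments": {
  "moves": [
    [[0,0,0],[0.0057,0,0.0023],0],
    [[0,0,0],[0.0057,0,0.0025],0],
    [[0,0,0],[0.0057,0,0.0026],0],
    [[0,0,0],[0.0057,0,0.0027],0],
    [[0,0,0],[0.0057,0,0.0028],0],
    [[0,0,0],[0.0055,0,0.0029],0],
    [[0,0,0],[0.0053,0,0.0033],0],
    [[0,0,0],[0.0053,0,0.0034],0],
    [[0,0,0],[0.0052,0,0.0034],0],
    [[0,0,0],[0.0046,0,0.0044],0],
    [[0,0,0],[0.0046,0,0.0045],0],
    [[0,0,0],[0.0046,0,0.0045],0]
  ]
}}

```text
time: 39.75
ee_pos: [0.4731, 0.0609, 0.2788]
tcp_rot: [-179.9, -0.0, -98.7]
wrist_force: [-0.5, 1.2, -0.6]
opening: 0.0224
grasp_force: 98.5
```

```bash
python3 -c "
from hk import *
look()"
```

```text
t 39.75 TCP y',z -0.3199 0.1638 F [-0.6  1.1 -0.6] grip 98 open 0.0224
scene hatch deg 1245 [51.4 51.9 52.5]
   hatch_eye 0.94 [ 0.002 -0.13   0.155]
   pole_hook 0.84 [-0.003 -0.133  0.161]
side hatch deg 1996 [51.6 52.1 52.9]
   hatch_eye 0.77 [ 0.003 -0.13   0.157]
   pole_hook 0.83 [-0.002 -0.127  0.162]
```

Emit:
{"name": "servo_tool", "arguments": {
  "moves": [
    [[0,0,0],[0.0045,0,0.005],0],
    [[0,0,0],[0.0045,0,0.0053],0],
    [[0,0,0],[0.0043,0,0.0055],0],
    [[0,0,0],[0.0042,0,0.0055],0],
    [[0,0,0],[0.004,0,0.0056],0],
    [[0,0,0],[0.004,0,0.0056],0],
    [[0,0,0],[0.0036,0,0.0054],0],
    [[0,0,0],[0.0035,0,0.0054],0],
    [[0,0,0],[0.0034,0,0.0054],0],
    [[0,0,0],[0.0034,0,0.0055],0],
    [[0,0,0],[0.0033,0,0.0055],0],
    [[0,0,0],[0.0033,0,0.0055],0]
  ]
}}

```text
time: 41.25
ee_pos: [0.4662, 0.0156, 0.2135]
tcp_rot: [-179.9, -0.0, -98.7]
wrist_force: [-0.2, -0.7, -0.3]
opening: 0.0225
grasp_force: 98.7
```

```bash
python3 -c "
from hk import *
look()"
```

```text
t 41.25 TCP y',z -0.3658 0.0985 F [-0.  -0.8 -0.3] grip 99 open 0.0225
scene hatch deg 1609 [30.6 31.3 32. ]
   hatch_eye 0.66 [ 0.    -0.172  0.102]
   pole_hook 0.77 [-0.002 -0.177  0.094]
side hatch deg 2023 [30.5 31.2 32. ]
   hatch_eye 0.76 [ 0.004 -0.179  0.1  ]
   pole_hook 0.85 [ 0.002 -0.172  0.097]
```

Emit:
{"name": "servo_tool", "arguments": {
  "moves": [
    [[0,0,0],[0.0028,0,0.0055],0],
    [[0,0,0],[0.0027,0,0.0057],0],
    [[0,0,0],[0.0026,0,0.0058],0],
    [[0,0,0],[0.0025,0,0.0058],0],
    [[0,0,0],[0.0024,0,0.0058],0],
    [[0,0,0],[0.0023,0,0.0059],0],
    [[0,0,0],[0.0018,0,0.006],0],
    [[0,0,0],[0.0017,0,0.0062],0],
    [[0,0,0],[0.0016,0,0.0062],0],
    [[0,0,0],[0.0015,0,0.0062],0],
    [[0,0,0],[0.0015,0,0.0062],0],
    [[0,0,0],[0.0014,0,0.0062],0]
  ]
}}

```text
time: 42.75
ee_pos: [0.4626, -0.0088, 0.142]
tcp_rot: [-179.9, 0.0, -98.7]
wrist_force: [-0.2, -0.4, -0.8]
opening: 0.0223
grasp_force: 98.6
```

```bash
python3 -c "
from hk import *
look()"
```

```text
t 42.75 TCP y',z -0.3904 0.027 F [-0.1 -0.4 -0.8] grip 99 open 0.0223
scene hatch deg 1680 [10.2 11.  11.8]
   hatch_eye 0.88 [ 0.001 -0.197  0.035]
   pole_hook 0.94 [-0.002 -0.204  0.022]
side hatch deg 1841 [10.2 10.8 11.6]
   hatch_eye 0.84 [ 0.005 -0.202  0.034]
   pole_hook 0.63 [-0.001 -0.195  0.025]
```

Emit:
{"name": "servo_tool", "arguments": {
  "moves": [
    [[0,0,0],[0.0005,0,0.004],0],
    [[0,0,0],[0.0005,0,0.004],0],
    [[0,0,0],[0.0005,0,0.004],0],
    [[0,0,0],[0.0004,0,0.0035],0],
    [[0,0,0],[0.0003,0,0.0035],0],
    [[0,0,0],[0.0003,0,0.003],0],
    [[0,0,0],[0.0002,0,0.003],0],
    [[0,0,0],[0,0,0.003],0],
    [[0,0,0],[0,0,0.003],0],
    [[0,0,0],[0,0,0.003],0],
    [[0,0,0],[0,0,0.003],0],
    [[0,0,0],[0,0,0],0]
  ]
}}

```text
time: 44.25
ee_pos: [0.4623, -0.0114, 0.1056]
tcp_rot: [-179.9, 0.0, -98.7]
wrist_force: [-0.9, -2.3, 2.5]
opening: 0.0225
grasp_force: 99.1
```

```bash
python3 -c "
from hk import *
look()"
```

```text
t 44.25 TCP y',z -0.393 -0.0094 F [-0.6 -2.4  2.5] grip 99 open 0.0225
scene hatch deg 1657 [1.1 1.9 2.8]
   hatch_eye 0.73 [ 0.    -0.202  0.003]
   pole_hook 0.73 [-0.002 -0.206 -0.01 ]
side hatch deg 1727 [1.2 1.9 2.7]
   hatch_eye 0.62 [ 0.006 -0.203  0.005]
   pole_hook 0.81 [ 0.002 -0.199 -0.008]
```

Emit:
{"name": "servo_tool", "arguments": {
  "moves": [
    [[0,0,0],[0,0,0.001],0],
    [[0,0,0],[0,0,0.001],0],
    [[0,0,0],[0,0,0.001],0],
    [[0,0,0],[0,0,0],0],
    [[0,0,0],[0,0,0],0]
  ]
}}

```text
time: 45.05
ee_pos: [0.4624, -0.0112, 0.1026]
tcp_rot: [-179.9, 0.0, -98.7]
wrist_force: [0.5, 1.7, 2.7]
opening: 0.0225
grasp_force: 99.1
```

```bash
python3 -c "
from hk import *
look()"
```

```text
t 45.05 TCP y',z -0.3928 -0.0124 F [0.3 1.7 2.7] grip 99 open 0.0225
scene hatch deg 1654 [1.  1.8 2.8]
   hatch_eye 0.72 [ 0.    -0.201  0.003]
   pole_hook 0.84 [-0.003 -0.206 -0.012]
side hatch deg 1704 [1.2 1.9 2.7]
   hatch_eye 0.7 [ 0.005 -0.206  0.005]
   pole_hook 0.67 [ 0.006 -0.001  0.004]
```

```bash
python3 - <<'E'
from hk import *
for cam in("scene","side"):
    p,d,c=snap(cam,'shut_'+cam+'.png');B=(cloud(c,d)-H)@R3.T
    m=(abs(B[...,0])>.05)&(abs(B[...,0])<.12)&(B[...,1]<-.01)&(B[...,1]>-.18)&(abs(B[...,2])<.03)
    q=B[m]; A=np.c_[q[:,:2],np.ones(len(q))]; k=np.linalg.lstsq(A,q[:,2],rcond=None)[0]
    print(cam,len(q),"slope deg",np.degrees(np.arctan(-k[1])).round(2),"z0",k[2].round(4))
    o=get_obs();R=Ro.from_euler('xyz',o['tcp_rot'],degrees=True)
    q=R.inv().apply(np.nan_to_num(cloud(c,d)).reshape(-1,3)-o['ee_pos'])
    for a,b in((-.12,-.10),(-.15,-.13),(-.18,-.16)):
        m=(abs(q[:,1])<.01)&(q[:,2]>-.04)&(q[:,2]<-.0)&(q[:,0]>a)&(q[:,0]<b); print("rod top",a,np.percentile(q[m,2],10).round(4) if m.any() else None)
E
```

```text
scene 3481 slope deg 0.02 z0 0.0043
rod top -0.12 -0.0255
rod top -0.15 -0.0268
rod top -0.18 -0.0265
side 3941 slope deg 0.08 z0 0.004
rod top -0.12 -0.0245
rod top -0.15 -0.0264
rod top -0.18 -0.0276
```

View pics/shut_scene.png

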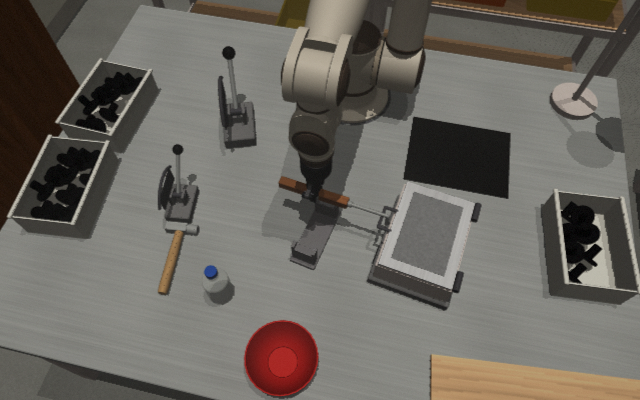

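Plane fit gives a 0° slope, so the hatch is shut. Now I lift the hook straight out.

Emit:
{"name": "servo_tool", "arguments": {
  "moves": [
    [[0,0,0],[0,0,-0.004],0],
    [[0,0,0],[0,0,-0.006],0],
    [[0,0,0],[0,0,-0.008],0],
    [[0,0,0],[0,0,-0.01],0],
    [[0,0,0],[0,0,-0.012],0],
    [[0,0,0],[0,0,-0.015],0],
    [[0,0,0],[0,0,-0.02],0],
    [[0,0,0],[0,0,-0.02],0],
    [[0,0,0],[0,0,-0.03],0],
    [[0,0,0],[0,0,-0.03],0],
    [[0,0,0],[0,0,0],0]
  ]
}}

```text
time: 46.55
ee_pos: [0.4631, -0.0114, 0.2625]
tcp_rot: [-179.5, 0.0, -98.7]
wrist_force: [-0.3, 0.5, -2.7]
opening: 0.0225
grasp_force: 98.6
```

```bash
python3 - <<'E'
from hk import *
p,d,c=snap("scene");B=(cloud(c,d)-H)@R3.T
m=(abs(B[...,0])>.05)&(abs(B[...,0])<.12)&(B[...,1]<-.01)&(B[...,1]>-.18)&(abs(B[...,2])<.06)
q=B[m]; A=np.c_[q[:,:2],np.ones(len(q))]; k=np.linalg.lstsq(A,q[:,2],rcond=None)[0]
print(len(q),"slope deg",np.degrees(np.arctan(-k[1])).round(2),"z0",k[2].round(4))
o=get_obs();R=Ro.from_euler('xyz',o['tcp_rot'],degrees=True)
q=R.inv().apply(np.nan_to_num(cloud(c,d)).reshape(-1,3)-o['ee_pos'])
m=(abs(q[:,1])<.012)&(q[:,2]>-.05)&(q[:,2]<-.0)&(q[:,0]>-.185)&(q[:,0]<-.11)
k=np.polyfit(q[m,0],q[m,2],1); print("rod pitch deg",m.sum(),np.degrees(np.arctan(k[0])).round(2))
go([.5264,.0035,.25],[180,0,169.5]); print(o['q'].round(1))
E
```

```text
3500 slope deg 0.09 z0 0.0042
rod pitch deg 134 0.41
TCP [ 0.4628 -0.0114  0.2601] [-179.7    0.   -98.7] turn [-0.2  0.3 91.8] shift [-0.0598  0.0263  0.0101] len 0.066
[ -1.4  -6.5   2.   98.1  -0.  -82.7]
```

Emit:
{"name": "servo_tool", "arguments": {
  "moves": [
    [[0,0,8.35],[0,0,0],0],
    [[0,0,8.35],[0,0,0],0],
    [[0,0,8.35],[0,0,0],0],
    [[0,0,8.35],[0,0,0],0],
    [[0,0,8.35],[0,0,0],0],
    [[0,0,8.35],[0,0,0],0],
    [[0,0,8.35],[0,0,0],0],
    [[0,0,8.35],[0,0,0],0],
    [[0,0,8.35],[0,0,0],0],
    [[0,0,8.35],[0,0,0],0],
    [[0,0,8.3],[0,0,0],0],
    [[0,0,0],[0,0,0],0]
  ]
}}

```text
time: 47.8
ee_pos: [0.4617, -0.0114, 0.2568]
tcp_rot: [-180.0, 0.0, 169.4]
wrist_force: [-0.5, 0.3, -1.9]
opening: 0.0224
grasp_force: 98.5
```

Emit:
{"name": "servo_tool", "arguments": {
  "moves": [
    [[0,0,0],[-0.03,0.013,0],0],
    [[0,0,0],[-0.03,0.0133,0],0],
    [[0,0,0],[0,0,0.03],0],
    [[0,0,0],[0,0,0.04],0],
    [[0,0,0],[0,0,0.03],0],
    [[0,0,0],[0,0,0],0],
    [[0,0,0],[0,0,0],0],
    [[0,0,0],[0,0,0],0]
  ]
}}

```text
time: 48.6
ee_pos: [0.5267, 0.0035, 0.1598]
tcp_rot: [180.0, 0.2, 169.6]
wrist_force: [0.2, -0.2, -1.8]
opening: 0.0226
grasp_force: 98.5
```

```bash
python3 - <<'E'
from hk import *
go([.5264,.0035,.0565],[180,0,169.5])
p,d,c=snap("scene");P=cloud(c,d); z=get_obs()['ee_pos'][2]
blobs(P,p,z+.005,z+.04,.3,.75,-.12,.12,mn=30)
E
```

```text
TCP [0.5267 0.0035 0.1598] [180.    0.2 169.6] turn [0.  0.2 0.1] shift [ 3.000e-04 -1.000e-04  1.033e-01] len 0.103
698 med [ 0.585 -0.009  0.187] rect c [614. -23.] size [ 49. 211.] ang 73.3
```

Aligned to the recorded seat pose. I'll lower the pole, release it and lift off.

Emit:
{"name": "servo_tool", "arguments": {
  "moves": [
    [[0,0.2,0],[0,0,0.03],0],
    [[0,0,0],[0,0,0.03],0],
    [[0,0,0],[0,0,0.02],0],
    [[0,0,0],[0,0,0.012],0],
    [[0,0,0],[0,0,0.006],0],
    [[0,0,0],[0,0,0.004],0],
    [[0,0,0],[0,0,0.001],0],
    [[0,0,0],[0,0,0],0],
    [[0,0,0],[0,0,0],0]
  ]
}}

```text
time: 49.55
ee_pos: [0.5266, 0.0035, 0.0562]
tcp_rot: [180.0, 0.0, 169.5]
wrist_force: [-0.2, -0.7, 5.5]
opening: 0.0223
grasp_force: 99.4
```

Emit:
{"name": "servo_tool", "arguments": {
  "moves": [
    [[0,0,0],[0,0,0],30],
    [[0,0,0],[0,0,0],50],
    [[0,0,0],[0,0,0],60],
    [[0,0,0],[0,0,0],65],
    [[0,0,0],[0,0,0],65],
    [[0,0,0],[0,0,-0.02],65],
    [[0,0,0],[0,0,-0.03],65],
    [[0,0,0],[0,0,-0.04],65],
    [[0,0,0],[0,0,-0.045],65],
    [[0,0,0],[0,0,-0.045],65],
    [[0,0,0],[0,0,-0.03],65]
  ],
  "force": 20
}}

```text
time: 50.65
ee_pos: [0.5265, 0.0035, 0.268]
tcp_rot: [180.0, 0.1, 169.5]
wrist_force: [0.8, 0.8, -0.0]
opening: 0.0556
grasp_force: 0.0
```

```bash
python3 - <<'E'
from hk import *
p,d,c=snap("scene","rest.png");P=cloud(c,d)
marks(["pole_grip","pole_hook"],"scene",c)
print("handle");blobs(P,p,.075,.1,.3,.75,-.1,.1,mn=30)
p,d,c=snap("wrist");P=cloud(c,d);marks(["pole_grip","pole_hook"],"wrist",c)
blobs(P,p,.078,.1,.3,.75,-.12,.12,mn=30)
go([.427,-.398,.25],[180,0,188]); print(get_obs()['q'].round(1))
E
```

```text
scene pole_grip 0.67 [ 0.517 -0.     0.072] [316 221]
scene pole_hook 0.88 [ 0.712 -0.036  0.052] [284 291]
handle
764 med [0.544 0.    0.084] rect c [571.  -5.] size [ 25. 300.] ang 79.8
wrist pole_grip 0.87 [0.521 0.004 0.071] [316 175]
wrist pole_hook 0.84 [ 0.713 -0.031  0.052] [316 303]
3372 med [0.508 0.007 0.084] rect c [524.   4.] size [ 24. 200.] ang 79.5
TCP [0.526  0.0035 0.2634] [-180.    -0.2  169.5] turn [  0.   -0.2 -18.5] shift [ 0.154  -0.3838  0.0134] len 0.414
[ 0.4  2.7 11.3 98.8  0.  10.9]
```

View pics/rest.png

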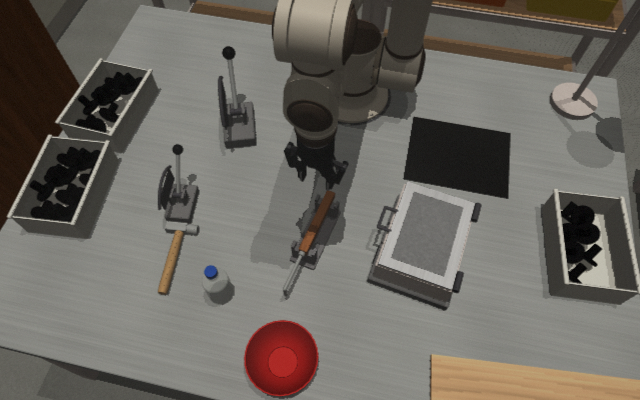

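Emit:
{"name": "servo_tool", "arguments": {
  "moves": [
    [[0,0,-6.2],[0,0,0],65],
    [[0,0,-6.2],[0,0,0],65],
    [[0,0,-6.1],[0,0,0],65],
    [[0,0,0],[0.0171,-0.0426,0],65],
    [[0,0,0],[0.0171,-0.0426,0],65],
    [[0,0,0],[0.0171,-0.0426,0],65],
    [[0,0,0],[0.0171,-0.0426,0],65],
    [[0,0,0],[0.0171,-0.0426,0],65],
    [[0,0,0],[0.0171,-0.0426,0],65],
    [[0,0,0],[0.0171,-0.0426,0],65],
    [[0,0,0],[0.0171,-0.0426,0],65],
    [[0,0,0],[0.0171,-0.0426,0],65]
  ]
}}

```text
time: 52.15
ee_pos: [0.426, -0.3991, 0.2633]
tcp_rot: [179.9, -0.2, -172.0]
wrist_force: [1.2, 0.2, -0.1]
opening: 0.0555
grasp_force: 0.0
```

Emit:
{"name": "servo_tool", "arguments": {
  "moves": [
    [[0,0,0],[0,0,0],70],
    [[0,0,0],[0,0,0],70]
  ]
}}

```text
time: 52.35
ee_pos: [0.4264, -0.3981, 0.2629]
tcp_rot: [179.8, -0.2, -172.1]
wrist_force: [0.5, -0.4, -0.1]
opening: 0.0597
grasp_force: 0.0
```

```bash
python3 - <<'E'
from hk import *
for cam in("wrist","scene"):
    p,d,c=snap(cam); marks(["lever_pivot","lever_ball"],cam,c);P=cloud(c,d)
    blobs(P,p,.15,.175,.38,.62,-.48,-.3,mn=20)
    print("scale");blobs(P,p,.09,.148,.46,.62,-.48,-.3,mn=20)
go([.427,-.397,.130],[180,0,188])
E
```

```text
wrist lever_pivot 0.59 [ 0.514 -0.383  0.061] [318 246]
wrist lever_ball 0.69 [ 0.426 -0.399  0.148] [315 199]
661 med [ 0.425 -0.396  0.159] rect c [ 427. -395.] size [27. 26.] ang 89.8
scale
728 med [ 0.503 -0.409  0.134] rect c [ 523. -407.] size [126.   9.] ang 7.5
128 med [ 0.474 -0.389  0.109] rect c [ 476. -388.] size [33.  9.] ang 7.4
scene lever_pivot 0.97 [ 0.215 -0.313  0.079] [236 112]
scene lever_pivot 0.95 [ 0.517 -0.384  0.059] [179 196]
scene lever_ball 0.6 [ 0.105 -0.356  0.2  ] [227  53]
scene lever_ball 0.56 [ 0.429 -0.395  0.149] [178 150]
75 med [ 0.432 -0.393  0.159] rect c [ 429. -395.] size [24. 23.] ang 19.1
scale
319 med [ 0.528 -0.406  0.113] rect c [ 525. -408.] size [124.  10.] ang 7.1
62 med [ 0.475 -0.39   0.106] rect c [ 477. -390.] size [33. 11.] ang 10.2
TCP [ 0.4277 -0.3966  0.265 ] [ 1.800e+02 -1.000e-01 -1.719e+02] turn [ 0.  -0.1  0.1] shift [ 0.0007 -0.0003  0.135 ] len 0.135
```

Emit:
{"name": "servo_tool", "arguments": {
  "moves": [
    [[0,0,0],[0.0007,0,0.04],70],
    [[0,0,0],[0,0,0.04],70],
    [[0,0,0],[0,0,0.04],60],
    [[0,0,0],[0,0,0.015],50],
    [[0,0,0],[0,0,0],30],
    [[0,0,0],[0,0,0],0],
    [[0,0,0],[0,0,0],0],
    [[0,0,0],[0,0,0],0],
    [[0,0,0],[0,0,0],0]
  ],
  "force": 20
}}

```text
time: 53.55
ee_pos: [0.4276, -0.3962, 0.1307]
tcp_rot: [179.8, 0.0, -171.9]
wrist_force: [6.1, 8.6, -10.1]
opening: 0.026
grasp_force: 20.7
```

Emit:
{"name": "servo_tool", "arguments": {
  "moves": [
    [[0,0,0],[-0.0098,0,-0.0088],0],
    [[0,0,0],[-0.0105,0,-0.0076],0],
    [[0,0,0],[-0.0114,0,-0.0066],0],
    [[0,0,0],[-0.012,0,-0.0053],0],
    [[0,0,0],[-0.0123,0,-0.004],0],
    [[0,0,0],[-0.0128,0,-0.0028],0],
    [[0,0,0],[-0.0131,0,-0.0013],0],
    [[0,0,0],[-0.013,0,0],0],
    [[0,0,0],[-0.0131,0,0.0013],0],
    [[0,0,0],[-0.0128,0,0.0028],0],
    [[0,0,0],[0,0,0],0],
    [[0,0,0],[0,0,0],0]
  ]
}}

```text
time: 54.75
ee_pos: [0.5474, -0.3803, 0.1649]
tcp_rot: [-180.0, 0.1, -171.9]
wrist_force: [1.2, 4.5, 4.6]
opening: 0.0266
grasp_force: 21.0
```

```bash
python3 - <<'E'
from hk import *
o=get_obs(); print(o['ee_pos'].round(4),o['wrist_force'].round(1),o['opening'])
for cam in("scene","side"):
    p,d,c=snap(cam); marks(["lever_pivot","lever_ball"],cam,c)
E
```

```text
[ 0.5474 -0.3803  0.1649] [1.2 4.5 4.6] 0.026566238518837708
scene lever_pivot 0.96 [ 0.515 -0.388  0.06 ] [178 195]
scene lever_pivot 0.86 [ 0.214 -0.313  0.081] [236 111]
scene lever_ball 0.9 [ 0.105 -0.356  0.201] [227  53]
scene lever_ball 0.45 [ 0.541 -0.382  0.185] [163 178]
side lever_ball 0.56 [ 0.105 -0.351  0.197] [520 158]
side lever_ball 0.5 [ 0.549 -0.378  0.184] [375 103]
```

Emit:
{"name": "servo_tool", "arguments": {
  "moves": [
    [[0,0,0],[0,0,0],40],
    [[0,0,0],[0,0,0],60],
    [[0,0,0],[0,0,0],70],
    [[0,0,0],[0,0,0],70],
    [[0,0,0],[0,0,-0.03],70],
    [[0,0,0],[0,0,-0.04],70],
    [[0,0,0],[0,0,-0.04],70],
    [[0,0,0],[0,0,0],70],
    [[0,0,0],[0,0,0],70]
  ]
}}

```text
time: 55.95
ee_pos: [0.5465, -0.3813, 0.2728]
tcp_rot: [-179.9, -0.0, -172.0]
wrist_force: [-0.2, 0.1, -1.3]
opening: 0.0599
grasp_force: 0.0
```

```bash
python3 - <<'E'
from hk import *
yaw=np.radians(7.6); lx=np.array([np.cos(yaw),np.sin(yaw),0]); pv=np.array([.515,-.3845,.06])
for cam in("wrist","wrist","scene","side"):
    p,d,c=snap(cam); marks(["lever_pivot","lever_ball"],cam,c);P=cloud(c,d).reshape(-1,3)
    q=P[(np.linalg.norm(P-[.546,-.381,.181],axis=1)<.022)&(P[:,2]>.172)]
    s=least_squares(lambda v:np.linalg.norm(q-v,axis=1)-.014,[.546,-.381,.18],loss='soft_l1',f_scale=.001).x
    r=s-pv; print(cam,len(q),"ball",s.round(4),"deg from idle",(45+np.degrees(np.arctan2(r@lx,r[2]))).round(1))
cv2.imwrite("pics/lev.png",cv2.resize(snap("wrist")[0][100:350,170:470],None,fx=2.4,fy=2.4)[:,:,::-1])
E
```

```text
wrist lever_pivot 0.56 [ 0.514 -0.384  0.062] [318 152]
wrist lever_ball 0.84 [ 0.545 -0.383  0.182] [314 205]
wrist 823 ball [ 0.545  -0.3798  0.1818] deg from idle 59.0
wrist lever_pivot 0.63 [ 0.515 -0.385  0.06 ] [316 154]
wrist lever_ball 0.65 [ 0.545 -0.384  0.18 ] [312 206]
wrist 840 ball [ 0.5449 -0.3798  0.1818] deg from idle 59.0
scene lever_pivot 0.82 [ 0.216 -0.312  0.081] [236 112]
scene lever_pivot 0.73 [ 0.512 -0.387  0.059] [178 194]
scene lever_ball 0.74 [ 0.1   -0.354  0.201] [229  52]
scene lever_ball 0.65 [ 0.545 -0.381  0.184] [163 180]
scene 103 ball [ 0.545  -0.3817  0.1833] deg from idle 58.7
side lever_pivot 0.68 [ 0.52  -0.386  0.064] [382 136]
side lever_pivot 0.62 [ 0.216 -0.311  0.086] [464 182]
side lever_pivot 0.58 [ 0.742 -0.194  0.006] [291 157]
side lever_pivot 0.57 [0.515 0.004 0.074] [311 209]
side lever_ball 0.8 [ 0.107 -0.349  0.199] [519 158]
side lever_ball 0.49 [ 0.549 -0.378  0.183] [375 103]
side 70 ball [ 0.5463 -0.3808  0.1839] deg from idle 59.3
```

View pics/lev.png

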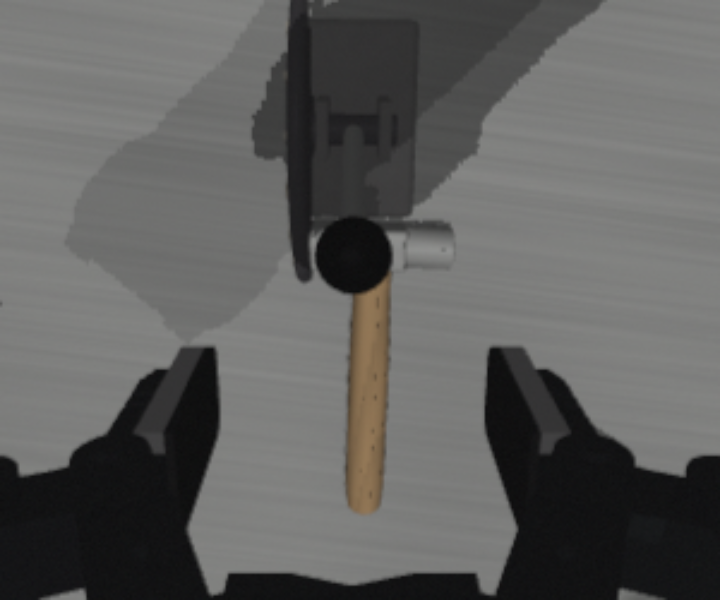

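```bash
python3 -c "
from workcell import *
print(job_done())"
```

```text
the job is handed in; nothing more can be done
None
```

I handed the job in with everything done in the order asked, at about 56 s of the 210 s allowed: lever to idle, all three loose caps upright in the box, hatch swung shut with the pole and checked level, pole back on its rest, and the lever left at about 59° from idle by camera (60° wanted).

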